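# Put the small butter pan on the portable gas stove and light it

### The arm

A 6-joint arm with a two-finger parallel gripper is mounted at the origin on a cart in front of the work surface, level with it; the furniture and walls round the work are solid. World frame = base frame: x ahead of the robot, y to its left, z up, the work surface at z = 0. Lengths are in m, angles in rad, forces in N, time in s.
With the tool pointing down it reaches from about 0.425 to 0.95 m from the base axis. Payload 3.5 kg.
Tool frame: the origin (TCP) lies between the finger pads; the fingertips stand 19 mm ahead of it and the grasp point (between the pads) is the TCP (ctrl.nose_length is the distance from the TCP to the fingertips, in m); z points along the fingers, y is the line along which they close (so a half turn about z gives the same grasp; the last joint's range is limited). The gripper opens to 85 mm and grips with 20 to 120 N. Pads are 22 mm wide; open, the fingers measure 114 mm over their backs; the gripper's body (76 mm by 85 mm) begins 54 mm behind the grasp point. The pads swing forward as they close: fully open they stand 13 mm farther back than shut.
Start: joints at [1.11, 0.286, 1.577, -0, 1.279, -0.15], TCP at [0.206, 0.643, 0.25] pointing down, gripper open.
Joint ranges: [-2.77, 2.77], [-0.9, 2.22], [0.21, 2.48], [-1.53, 4.67], [0.24, 2.81], [-2.84, 2.84]. Speed limits (rad/s): [2.79, 2.79, 3.14, 3.14, 3.14, 3.14].

### API

Orientations are given as a unit quaternion [x, y, z, w].
In Python, from plant import ctrl gives the robot as it stands.
- The arm moves only by the tool apply_moves, never from a script. Its argument "series" is a list of rows, each a list of 6 numbers: the shift along the world's x, y, z scaled (see below), then the turn, a rotation vector about the world's x, y, z scaled (see below). A call has 1 to 20 rows; each row is the pose to reach, as a shift and turn from the pose commanded when the call began; what a row does not reach only later rows make up. The controller multiplies each number of a shift by 0.8 m and each number of a turn by 45 degrees. A row lasts 1/8 s, in which the tool goes at most 62.5 mm and 10.7 degrees, less where a joint would pass 70% of its speed; a pose out of reach is approached as far as the arm can. A call with a number of a shift or a turn outside -1 to 1 is refused whole. A call with a gripper value outside its range is refused whole. "jaw" is the opening, from 0 (shut) to 1 (fully open), set as the call begins (left out, the last holds). The fingers move at their own pace and stop on an object; "squeeze" is the grip in N (left out, the last holds). Time passes only in rows, so rows that repeat a pose let the fingers close. It gives the time, the measured TCP pose, the force, the opening and the grip force at its end, in the units of the state.
- ctrl.get_state(): the state, without advancing time (a new reading comes with each control period).
- ctrl.read_camera(name): name is "side" or "top" or "wrist"; returns the picture (420x560x3 uint8, red, green, blue); there is no depth.
- ctrl.get_calibration(name): a dict with "fx", "fy", "cx", "cy" (pixels), "xyz" and "orientation" of the camera in the world; the wrist camera has in their place "hand_eye" (4x4, takes a point from camera to tool coordinates, whose origin is the TCP and whose axes are the flange's). Camera axes: x right, y up, looking along -z (the intrinsics and any distortion apply to the point x, -y, -z); pixel columns grow to the right and rows downward; lengths in m; the calibration is good to about 2 mm. A picture is of the moment at which its call begins: read the wrist's pose just before it. get_calibration takes no time and is no camera call.
- ctrl.sign_off(): hands the job in; it is judged then, once.
Trained networks look in the newest picture that a camera, given by its name, has taken for a name from the list of things; names that differ only in an ending like _2 or _b are one class to them, and where a whole thing is asked for, a point or a joint stands for the part that bears it (a point fixed in the world has none). Each returns a list of dicts, best first, with "p" (0 to 1); they miss things now and then, are a little off and sometimes report something else, mostly with a low value. They report only what shows in the picture. A call takes as long as a camera call.
- ctrl.boxes_of(thing, camera): "xy" ([column, row] as shares, 0 to 1, of the picture: columns of its width, rows of its height, amid what is visible of it).
- ctrl.silhouettes(thing, camera): "pixels" (420x560 bool, what is visible of it) and "xy" ([column, row] as shares, 0 to 1, of the picture: columns of its width, rows of its height, amid what is visible of it).
The state is a dict: "time": time; "qpos": joint angles; "dq": joint speeds; "joint_efforts": joint torques, N m; "eef_pos": TCP position; "tcp_rot": TCP orientation; "contact_force": force on the tool from outside, world axes, zero at the start; "wrist_torque": the same for the moment, N m; "opening": opening from 0.0 (shut) to 1.0 (fully open); "finger_force": force on a finger pad.
Only numpy, scipy, OpenCV 4.12 (cv2) and the standard library are available. Lean on these libraries where they do the work, as an engineer would, in place of code of your own. Each camera call takes 0.05 s, during which the arm holds its last target. There are 200 camera calls.

### The job

Take the smaller of the two pans off its hook on the stand and set it gently, level, in the middle of the stove's pan support. Then light the stove under it: push the knob right in, keep it pushed while you turn it anticlockwise as far as it goes, hold it in there for about three seconds so that the flame safety catches, and let it go. Leave the larger pan hanging and do not shift the mug or the kitchen timer.

Things in the scene. Friction and masses are not known exactly. Their poses are not given: they have to be found in the camera images.
- small_pan: The smaller steel pan, loose, 0.2 to 0.34 kg: 92 mm across the rim, 50 mm high, flat base 70 mm across. Origin: centre of the underside; z is the pan's axis (up when it stands), x points to the handle's side. Hung up, it is tilted about 0.85 rad about its y, mouth up and towards the stand's -x; it must be turned by that in the stand's x-z plane to stand level.
- small_pan_base (a point): Centre of the small pan's underside; axes as the pan's. The handle leaves the wall at (42, 0, 38) mm from here and rises at 45 degrees, along (1, 0, 1) in the pan's axes; hung up it is about upright. It is a flat black bar, 17 mm wide (pan's y) and 9 mm thick, from 16 to 110 mm along, then a wire loop.
- small_pan_grip (a point): Middle of the handle bar, 50 mm along it from the wall, 92 mm below the loop's centre: a place to grasp, closing along the pan's y (17 mm). While it hangs, a gripper straight above would meet loop and hook: come from the stand's -x side, tilted some 45 degrees, pointing down and towards the stand. Axes as the pan's.
- small_pan_loop (a point): Centre of the small pan's hanging loop: an oval of 6 mm steel wire, 36 mm long along the handle and 18 mm wide (pan's y) between wire centres; the hole's axis lies in the pan's x-z plane, square to the handle. Hung up, the hook lies in the loop's upper end, 12 mm above this point. Axes as the pan's.
- large_pan: The larger pan of the set, loose, 0.36 kg: same make, 116 mm across the rim, 60 mm high, hung in the same way on the other hook. It stays hanging. Origin: centre of the underside; axes as the small pan's.
- large_pan_loop (a point): Centre of the large pan's hanging loop.
- stand: Hanging stand, fixed: wooden foot 150 x 310 x 16 mm, two steel posts, a rail of 10 mm rod 296 mm above the table along the stand's y. Origin on the table under the rail; z up. From the rail two J hooks of 6 mm wire, 145 mm apart, reach out towards the stand's -x. Either pan may hang on either hook.
- hook_left (a point): Bottom of the bow (wire centre) of the hook at the stand's +y, 45 mm in front of the rail, 274 mm above the table. The tip lies 19 mm farther to -x and 16 mm higher. A hung loop can rise about 22 mm until its lower end meets the hook from below, and must rise more than 16 mm to pass over the tip; lifted between these it comes off straight towards the stand's -x. Axes as the stand's.
- hook_right (a point): The same point of the hook at the stand's -y.
- stove: Portable cassette gas stove, fixed: steel body 250 x 320 mm, deck 55 mm above the table, low black cartridge lid (67 mm above the table) at its right rear. Origin on the table under the middle of the body; x to the rear, y to the left, z up. Burner in the left half, knob at the front right.
- burner_top (a point): Point on the burner's axis at the height where pans stand: 83 mm above the table, on top of four arms of 8 mm dark steel rod that reach from 16 to 76 mm from the axis. Axes as the stove's.
- knob_grip (a point): On the knob's axis, half-way up its grip bar. The knob is black: a round skirt 52 mm across, its top 16 mm below this point, and on it a grip bar 46 mm long (x of this point), 13 mm thick (y) and 31 mm tall, ending 15 mm above this point. z up. Moves and turns with the knob.
- spindle (a joint): How far the knob is pushed in (down), in m: 0 out, 0.007 fully in. A spring pushes it back out with about 6 N at the start and 12 N fully in.
- knob (a joint): How far the knob is turned, in rad: 0 off, grows anticlockwise seen from above, ends at 1.45 (large flame). Unless the knob is pushed in by more than 5.5 mm it turns only 0.12, to its safety stop. Past 1.1 it comes back out when let go and stays where it was turned to.
- mug: Green and white mug, 78 mm across, 101 mm high, loose bystander. Origin under its middle.
- timer: Red and white kitchen timer, 66 mm across, 54 mm high, loose bystander. Origin under its middle.

How it is judged:
By the outcome, as a careful person would: the job done as asked, in the order asked, and still so for the second after the job is handed in, with the robot touching nothing.
It also fails if it takes over 72 s, if anything falls off the work surface, if the arm or the gripper's body presses on something with over 40 N, if the wrist force passes 120 N, or if a joint passes its speed limit or range.

## Working session

There is one attempt and no reset: what is moved stays moved. The work goes in short steps, Python scripts to look and compute and a tool call to move; the robot and the scene stay as the last step left them, time stands still between calls to the robot, and variables do not carry over. Pictures are saved under pics/ and viewed, at most 10 in all, crops included, and the job is handed in when it is done.

Besides the shell and the picture viewer there is one more tool, called after ">>>" as name(argument=value, ...) on one line, values as JSON. apply_moves: Moves the arm, as the interface text tells. Shifts and turns lie within -1 to 1; 1 stands for 0.8 m of shift or 45 degrees of turn. Its arguments: {"type":"object","properties":{"series":{"type":"array"},"jaw":{"type":"number"},"squeeze":{"type":"number"}},"required":["series"]}

```bash
ls; mkdir -p pics; python3 - <<'E'
from plant import ctrl
import cv2,numpy as np
s=ctrl.get_state();print(s['time'],s['eef_pos'],s['tcp_rot'],s['contact_force'])
ims=[]
for c in('side','top'):
    im=ctrl.read_camera(c);cv2.imwrite(f'pics/{c}0.png',im[:,:,::-1]);ims.append(im)
    k=ctrl.get_calibration(c);print(c,k)
    for t in ('small_pan','small_pan_loop','large_pan','stand','stove','knob_grip','burner_top','mug','timer'):
        try:
            r=ctrl.boxes_of(t,c);print(t,[(np.round(np.array(d['xy'])*[560,420]).tolist(),round(d['p'],2)) for d in r[:3]])
        except Exception as e: print(t,e)
print(ctrl.get_calibration('wrist'))
E
```

```text
pics
0.0 [0.20611314 0.64209865 0.24892319] [ 1.54770124e-01  9.87949774e-01 -1.14936093e-03 -3.62060266e-04] [-0.76449099  0.09258044  0.11152488]
side {'fx': 504.8886223638522, 'fy': 504.8886223638522, 'cx': 282.0576888359123, 'cy': 201.20438410329683, 'xyz': array([0.61045128, 1.21934913, 0.85683407]), 'orientation': array([-6.93650806e-04,  5.12978257e-01,  8.58357518e-01, -8.67174142e-03])}
small_pan [([309.0, 281.0], 0.83), ([315.0, 326.0], 0.73), ([350.0, 196.0], 0.46)]
small_pan_loop [([307.0, 279.0], 0.79), ([346.0, 194.0], 0.56), ([317.0, 325.0], 0.31)]
large_pan [([343.0, 312.0], 0.68)]
stand [([313.0, 325.0], 0.72)]
stove [([326.0, 226.0], 0.59)]
knob_grip [([349.0, 199.0], 0.7)]
burner_top [([327.0, 226.0], 0.92)]
mug [([294.0, 177.0], 0.79)]
timer []
top {'fx': 425.9476380118133, 'fy': 425.9476380118133, 'cx': 276.37175882762966, 'cy': 215.75452497677114, 'xyz': array([ 0.42058946, -0.03687715,  1.47913611]), 'orientation': array([ 0.04139838, -0.0503482 , -0.69684014,  0.71425839])}
small_pan [([200.0, 228.0], 0.95)]
small_pan_loop [([200.0, 232.0], 0.9)]
large_pan [([162.0, 252.0], 0.74), ([201.0, 228.0], 0.45)]
stand [([181.0, 227.0], 0.62), ([344.0, 277.0], 0.49)]
stove [([164.0, 253.0], 0.7), ([309.0, 250.0], 0.63)]
knob_grip [([345.0, 274.0], 0.54)]
burner_top [([310.0, 251.0], 0.79)]
mug [([403.0, 225.0], 0.92)]
timer [([232.0, 175.0], 0.82)]
{'fx': 329.5109929055112, 'fy': 329.5109929055112, 'cx': 274.02578508113095, 'cy': 211.4160597639613, 'hand_eye': array([[ 8.55077993e-04,  9.48378267e-01,  3.17140240e-01,
         8.10699510e-02],
       [ 9.99999598e-01, -7.25861902e-04, -5.25590813e-04,
         4.42075743e-04],
       [-2.68258887e-04,  3.17140562e-01, -9.48378507e-01,
        -1.24131760e-01],
       [ 0.00000000e+00,  0.00000000e+00,  0.00000000e+00,
         1.00000000e+00]])}
```

```bash
python3 - <<'E'
import cv2
for c,(x,y,w,h) in dict(side=(200,120,250,260),top=(120,130,320,220)).items():
    im=cv2.imread(f'pics/{c}0.png')[y:y+h,x:x+w]
    f=600/h if c=='side' else 2.5
    f=min(f,2.3) if c=='side' else f
    cv2.imwrite(f'pics/{c}0c.png',cv2.resize(im,None,fx=f,fy=f,interpolation=3))
E
```

```text
(no output)
```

View pics/side0c.png

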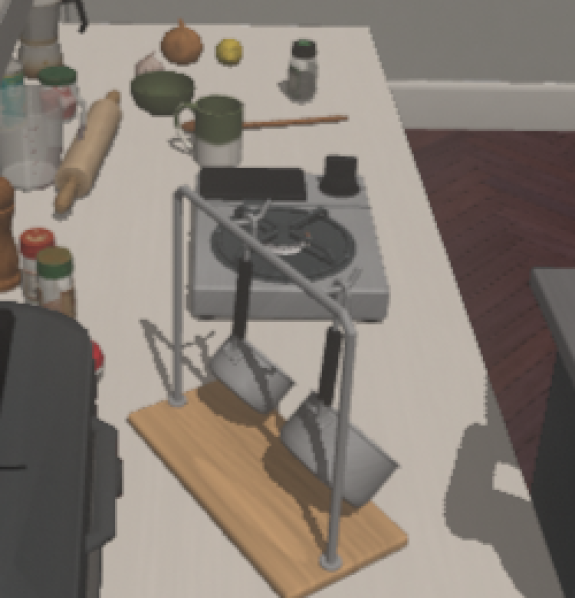

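View pics/top0c.png

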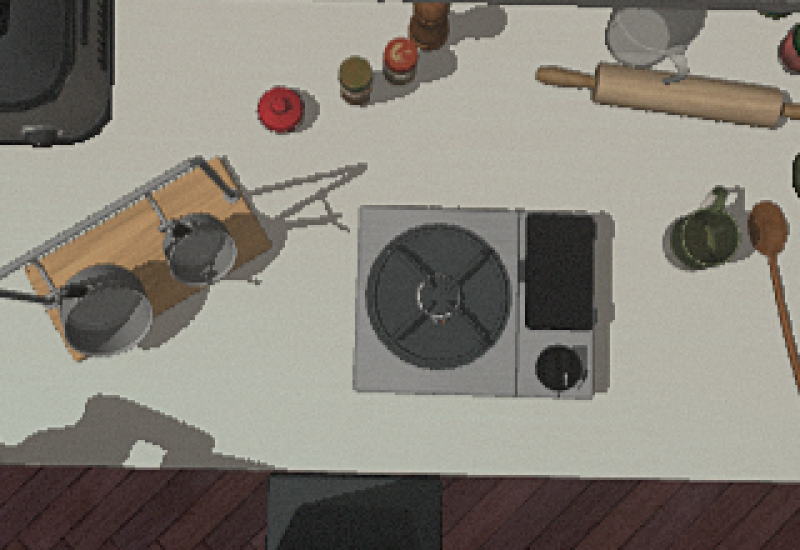

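The top crop shows the stand at upper left with the small pan on the hook nearer the stove (pan at crop 200,248). The burner centre is at (438,297), the knob at (558,367), the timer at (280,108) and the mug at (705,238). The side crop shows the rail from (181,190) to (348,325) and the small pan's handle top near (246,262).

```bash
cat > h.py <<'E'
import numpy as np
from scipy.spatial.transform import Rotation as R
from plant import ctrl
def cam(n,s=None):
    k=ctrl.get_calibration(n);K=np.array([[k['fx'],0,k['cx']],[0,k['fy'],k['cy']],[0,0,1]])
    if n=='wrist':
        T=np.array(k['hand_eye']);t=R.from_quat(s['tcp_rot']).as_matrix()
        return K,t@T[:3,:3],t@T[:3,3]+s['eef_pos']
    return K,R.from_quat(k['orientation']).as_matrix(),np.array(k['xyz'])
def proj(c,P):
    K,M,o=c;p=(np.atleast_2d(P)-o)@M*[1,-1,-1];p=p@K.T;return p[:,:2]/p[:,2:]
def onz(c,uv,z):
    K,M,o=c;d=M@(np.linalg.inv(K)@[uv[0],uv[1],1]*[1,-1,-1]);return o+d*(z-o[2])/d[2]
E
python3 - <<'E'
from h import *
from scipy.optimize import least_squares
T,S=cam('top'),cam('side')
np.set_printoptions(precision=3,suppress=True)
t=lambda x,y:(np.array([x,y])/2.5+[120,130]); sd=lambda x,y:(np.array([x,y])/2.3+[200,120])
for n,p,z in [('railfar',t(200,160),.296),('footfar',t(237,197),.016),('footnear',t(52,298),.016),('c1',t(358,207),.055),('c2',t(593,212),.055),('c3',t(592,398),.055),('c4',t(355,390),.055),('burner',t(438,297),.075),('knob',t(558,367),.08),('timer',t(280,108),.03),('mug',t(705,238),.1)]: print(n,onz(T,p,z))
for n,p,z in [('raill',sd(181,190),.296),('railr',sd(348,325),.296),('footl',sd(177,401),.016),('footr',sd(331,564),.016),('s1',sd(190,310),.055),('s2',sd(387,313),.055),('burner',sd(285,242),.075),('knobtop',sd(340,158),.105),('knobskirt',sd(340,185),.07),('hookS',sd(246,262),.245),('mug',sd(215,105),.1)]: print('side',n,onz(S,p,z))
E
```

```text
railfar [0.631 0.166 0.296]
footfar [0.631 0.161 0.016]
footnear [0.485 0.407 0.016]
c1 [ 0.616 -0.008  0.055]
c2 [ 0.617 -0.326  0.055]
c3 [ 0.369 -0.324  0.055]
c4 [ 0.372 -0.011  0.055]
burner [ 0.496 -0.117  0.075]
knob [ 0.408 -0.275  0.08 ]
timer [0.755 0.105 0.03 ]
mug [ 0.58  -0.464  0.1  ]
side raill [0.63  0.184 0.296]
side railr [0.485 0.417 0.296]
side footl [0.634 0.171 0.016]
side footr [0.481 0.412 0.016]
side s1 [0.621 0.045 0.055]
side s2 [0.382 0.045 0.055]
side burner [ 0.499 -0.085  0.075]
side knobtop [ 0.411 -0.272  0.105]
side knobskirt [ 0.41  -0.255  0.07 ]
side hookS [0.564 0.238 0.245]
side mug [ 0.589 -0.462  0.1  ]
```

```bash
cat >> h.py <<'E'
np.set_printoptions(precision=3,suppress=True)
SY=np.radians(31.3); SX=np.array([np.cos(SY),np.sin(SY),0])
def ori(tilt,yaw=SY):
    "tool z tilted from straight down towards heading yaw; tool x backwards"
    h=np.array([np.cos(yaw),np.sin(yaw),0]);u=np.array([0,0,1.])
    z=np.sin(tilt)*h-np.cos(tilt)*u; x=-np.cos(tilt)*h-np.sin(tilt)*u
    return R.from_matrix(np.c_[x,np.cross(z,x),z])
def go(s,p,r=None):
    t=np.zeros(3) if r is None else (r*R.from_quat(s['tcp_rot']).inv()).as_rotvec()
    v=np.r_[(np.array(p)-s['eef_pos'])/.8,t/(np.pi/4)];print(v,'deg',np.degrees(np.linalg.norm(t)),'mm',1e3*np.linalg.norm(v[:3]*.8));return v
E
python3 - <<'E'
from h import *
s=ctrl.get_state()
go(s,[.206,.643,.40],ori(0,SY));go(s,[.44,.15,.40],ori(0,SY))
s2=dict(eef_pos=np.array([.44,.15,.40]),tcp_rot=ori(0,SY).as_quat())
go(s2,[.483,.158,.262],ori(np.pi/4))
E
```

```text
[-0.     0.     0.187 -0.    -0.     1.091] deg 49.10684450244327 mm 149.6485028118117
[ 0.292 -0.616  0.187 -0.    -0.     1.091] deg 49.10684450244327 mm 565.4179393661317
[ 0.054  0.01  -0.173  0.52  -0.854 -0.   ] deg 44.99999999999999 mm 144.7653273404927
```

>>> apply_moves(series=[[0,0,0.08,0,0,0],[0,0,0.187,0,0,0.2],[0,0,0.187,0,0,0.4],[0.292,-0.616,0.187,0,0,1],[0.292,-0.616,0.187,0,0,1],[0.292,-0.616,0.187,0,0,1],[0.292,-0.616,0.187,0,0,1],[0.292,-0.616,0.187,0,0,1],[0.292,-0.616,0.187,0,0,1],[0.292,-0.616,0.187,0,0,1],[0.292,-0.616,0.187,0,0,1],[0.292,-0.616,0.187,0,0,1],[0.292,-0.616,0.187,0,0,1],[0.292,-0.616,0.187,0,0,1]], jaw=1)

```text
time: 2.75
eef_pos: [0.4398, 0.1502, 0.4]
tcp_rot: [-0.235, 0.972, 0.0, 0.0]
contact_force: [0.4, 0.1, -0.7]
opening: 0.992
finger_force: 0.0
```

```bash
python3 - <<'E'
from h import *
s=ctrl.get_state();print(s['time'],s['eef_pos'],s['qpos'])
go(s,[.475,.153,.27],ori(np.pi/4))
E
```

```text
2.75 [0.44 0.15 0.4 ] [ 0.11  -0.27   1.869  0.001  1.542 -1.935]
[ 0.044  0.004 -0.163  0.488 -0.873  0.087] deg 45.16410930431162 mm 134.73286640391842
```

>>> apply_moves(series=[[0.02,0,-0.04,0.12,-0.22,0.02],[0.03,0,-0.08,0.24,-0.43,0.04],[0.044,0.004,-0.12,0.36,-0.65,0.06],[0.044,0.004,-0.163,0.488,-0.873,0.087],[0.044,0.004,-0.163,0.488,-0.873,0.087],[0.044,0.004,-0.163,0.488,-0.873,0.087],[0.044,0.004,-0.163,0.488,-0.873,0.087]])

```text
time: 3.62
eef_pos: [0.4758, 0.154, 0.2716]
tcp_rot: [-0.25, 0.889, 0.103, 0.369]
contact_force: [0.3, 0.1, 0.0]
opening: 1.0
finger_force: 0.0
```

```bash
python3 - <<'E'
from h import *
import cv2
s=ctrl.get_state();print(s['time'],s['eef_pos'],s['qpos'],ctrl.get_calibration('wrist')['hand_eye'][0])
im=ctrl.read_camera('wrist')[:,:,::-1].copy()
c=cam('wrist',s)
hook=np.array([.557,.203,.274]);grip=np.array([.562,.206,.170]);loop=np.array([.557,.203,.262])
for p in proj(c,[hook,loop,grip]): print(p);cv2.drawMarker(im,tuple(int(v) for v in p),(0,0,255),0,8)
cv2.imwrite('pics/w1.png',im)
E
```

```text
3.625 [0.476 0.154 0.272] [-0.095 -0.494  2.378  0.707  0.711 -2.633] [0.    0.948 0.318 0.081]
[273.331 330.334]
[273.374 312.326]
[273.596 200.983]
```

View pics/w1.png

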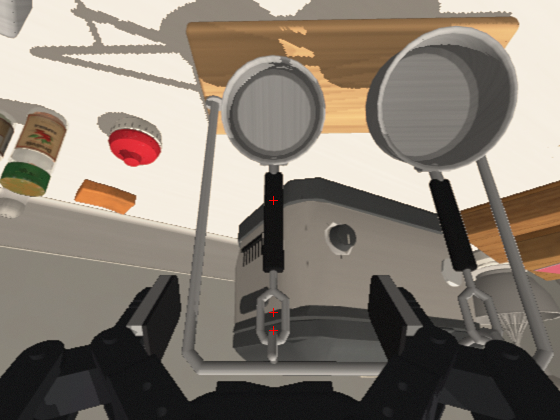

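The wrist picture confirms my estimate. Grip is marked on the small pan's handle at (273,201), and the loop at (273,315) lies over its real centre. The large pan is well to the right.

```bash
python3 - <<'E'
from h import *
s=ctrl.get_state()
o=ori(np.radians(55));z=o.as_matrix()[:,2];g=np.array([.562,.206,.170])
go(s,g-.06*z,o);go(s,g,o)
E
```

```text
[ 0.055  0.033 -0.084  0.117 -0.186 -0.002] deg 9.882495127883285 mm 84.71803441133652
[ 0.108  0.065 -0.127  0.117 -0.186 -0.002] deg 9.882495127883285 mm 143.06067111876285
```

>>> apply_moves(series=[[0.03,0.017,-0.045,0.06,-0.09,0],[0.055,0.033,-0.084,0.117,-0.186,0],[0.055,0.033,-0.084,0.117,-0.186,0],[0.07,0.042,-0.096,0.117,-0.186,0],[0.085,0.051,-0.108,0.117,-0.186,0],[0.1,0.06,-0.12,0.117,-0.186,0],[0.108,0.065,-0.127,0.117,-0.186,0],[0.108,0.065,-0.127,0.117,-0.186,0],[0.108,0.065,-0.127,0.117,-0.186,0]], jaw=0.6)

```text
time: 4.8
eef_pos: [0.5515, 0.2274, 0.2152]
tcp_rot: [-0.227, 0.877, 0.106, 0.41]
contact_force: [-1.9, -0.7, -0.3]
opening: 0.6
finger_force: 0.6
```

```bash
python3 - <<'E'
from h import *
import cv2
s=ctrl.get_state();print(s['time'],s['eef_pos'],s['qpos'],s['contact_force'])
o=ori(np.radians(55))
go(s,[.562,.206,.170],o)
cv2.imwrite('pics/w2.png',ctrl.read_camera('wrist')[:,:,::-1])
E
```

```text
4.8 [0.552 0.227 0.215] [ 0.102 -0.157  2.274  1.029  0.359 -2.838] [-1.888 -0.708 -0.329]
[ 0.013 -0.027 -0.056  0.055 -0.093  0.052] deg 5.41221438594505 mm 51.0685960935398
```

View pics/w2.png

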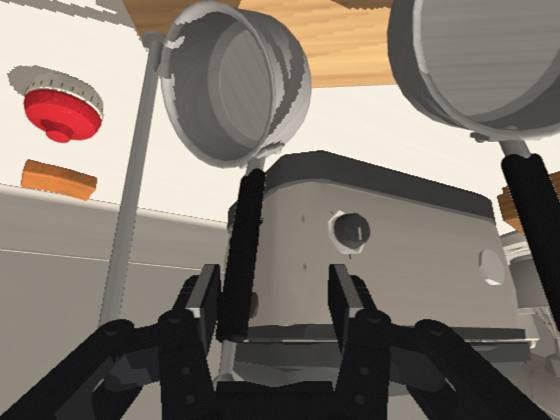

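The wrist picture shows joint 6 stopped at its limit. The gripper sits off to the side of the handle and barely touches the small pan. I'll back out and turn the gripper half round, which gives the same grasp with joint 6 well inside its range.

>>> apply_moves(series=[[-0.03,-0.018,0.025,0,0,0],[-0.06,-0.036,0.05,0,0,0],[-0.09,-0.054,0.07,0,0,0],[-0.09,-0.08,0.07,0,0,0],[-0.09,-0.08,0.07,0,0,0]])

```text
time: 5.48
eef_pos: [0.4798, 0.1628, 0.2721]
tcp_rot: [-0.226, 0.877, 0.105, 0.411]
contact_force: [0.5, 0.3, -0.0]
opening: 0.6
finger_force: 0.0
```

```bash
cat >> h.py <<'E'
HT=R.from_euler('z',180,degrees=True)
E
python3 - <<'E'
from h import *
s=ctrl.get_state();print(s['time'],s['eef_pos'],s['qpos'],s['contact_force'])
r=R.from_quat(s['tcp_rot']);print(r.as_matrix()[:,2])
o=ori(np.radians(50))
# target after 3x45 about tool z, then final
z=r.as_matrix()[:,2];s2=dict(eef_pos=s['eef_pos'],tcp_rot=(R.from_rotvec(z*np.pi*.75)*r).as_quat())
go(s2,[.475,.153,.26],o*HT)
E
```

```text
5.475 [0.48  0.163 0.272] [-0.073 -0.509  2.415  0.817  0.61  -2.684] [ 0.486  0.31  -0.044]
[ 0.674  0.37  -0.64 ]
[-0.006 -0.012 -0.015  0.662  0.389 -0.588] deg 43.523660462300505 mm 16.234323564275012
```

>>> apply_moves(series=[[0,0,0,0.16,0.09,-0.15],[0,0,0,0.31,0.17,-0.3],[0,0,0,0.47,0.26,-0.45],[0,0,0,0.62,0.34,-0.59],[0,0,0,0.674,0.37,-0.64]])

```text
time: 6.1
eef_pos: [0.4796, 0.1643, 0.2707]
tcp_rot: [0.127, 0.897, 0.256, 0.338]
contact_force: [-0.4, -0.5, -0.6]
opening: 0.601
finger_force: 0.0
```

>>> apply_moves(series=[[0,0,0,0.16,0.09,-0.15],[0,0,0,0.31,0.17,-0.3],[0,0,0,0.47,0.26,-0.45],[0,0,0,0.62,0.34,-0.59],[0,0,0,0.674,0.37,-0.64]])

```text
time: 6.72
eef_pos: [0.4796, 0.1643, 0.2707]
tcp_rot: [0.461, 0.779, 0.367, 0.215]
contact_force: [-0.5, 0.2, 0.7]
opening: 0.599
finger_force: 0.0
```

>>> apply_moves(series=[[0,0,0,0.16,0.09,-0.15],[0,0,0,0.31,0.17,-0.3],[0,0,0,0.47,0.26,-0.45],[0,0,0,0.62,0.34,-0.59],[0,0,0,0.674,0.37,-0.64]])

```text
time: 7.35
eef_pos: [0.4796, 0.1643, 0.2707]
tcp_rot: [0.724, 0.543, 0.421, 0.06]
contact_force: [0.7, 0.8, -0.9]
opening: 0.598
finger_force: 0.0
```

>>> apply_moves(series=[[0,0,0,0.16,0.09,-0.15],[0,0,0,0.31,0.18,-0.29],[0,0,0,0.47,0.27,-0.44],[-0.006,-0.012,-0.015,0.61,0.36,-0.55],[-0.006,-0.012,-0.015,0.662,0.389,-0.588],[-0.006,-0.012,-0.015,0.662,0.389,-0.588]])

```text
time: 8.1
eef_pos: [0.4749, 0.1544, 0.2587]
tcp_rot: [0.873, 0.244, 0.407, -0.113]
contact_force: [-0.9, -0.8, -0.4]
opening: 0.603
finger_force: 0.0
```

```bash
python3 - <<'E'
from h import *
import cv2
s=ctrl.get_state();print(s['time'],s['eef_pos'],s['qpos'],s['contact_force'])
im=ctrl.read_camera('wrist')[:,:,::-1].copy();c=cam('wrist',s)
for p in proj(c,[[.557,.203,.274],[.557,.203,.262],[.562,.206,.170]]): cv2.drawMarker(im,tuple(int(v) for v in p),(0,0,255),0,8)
cv2.imwrite('pics/w3.png',im)
o=ori(np.radians(55))*HT;z=o.as_matrix()[:,2];g=np.array([.562,.206,.170])
go(s,g-.06*z,o);go(s,g,o)
E
```

```text
8.1 [0.475 0.154 0.259] [-0.119 -0.505  2.436  0.883  0.657  0.338] [-0.86  -0.825 -0.396]
[ 0.056  0.033 -0.068  0.058 -0.094  0.001] deg 4.981366371247937 mm 75.23727328730024
[ 0.109  0.064 -0.111  0.058 -0.094  0.001] deg 4.981366371247937 mm 134.59876905395404
```

View pics/w3.png

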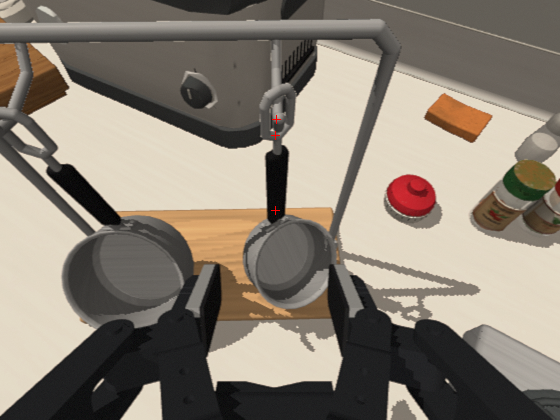

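The wrist picture from above shows the loop's centre near (277,112), about 20 px above its mark. The handle bar runs from about (277,150) to (275,221). I'll triangulate these with the first wrist picture.

```bash
python3 - <<'E'
from h import *
from scipy.optimize import least_squares
s=ctrl.get_state()
s1=dict(eef_pos=np.array([.4758,.154,.2716]),tcp_rot=np.array([-.25,.889,.103,.369]))
c3=cam('wrist',s);c1=cam('wrist',s1)
S,T=cam('side'),cam('top')
def tri(obs):
    f=lambda P:np.concatenate([proj(c,P)[0]-uv for c,uv in obs])
    r=least_squares(f,[.56,.2,.2]);return r.x,r.fun
for n,a,b in [('loop',(273,316),(277,112)),('bartop',(274,271),(277,150)),('barbot',(273,173),(276,221))]:
    P,f=tri([(c1,a),(c3,b)]);print(n,P,f, 'standx',(P-[.558,.288,0])@SX)
print('side of loop/bar est', proj(S,[[.557,.203,.262]]),proj(S,[[.562,.206,.170]]))
E
```

```text
loop [0.577 0.214 0.26 ] [-0.326  0.002 -0.262  0.001] standx -0.022495275870003002
bartop [0.577 0.215 0.224] [-0.982  0.005 -0.854  0.003] standx -0.021376016716991984
barbot [0.573 0.211 0.132] [-0.051  0.    -0.052  0.   ] standx -0.027346028253810287
side of loop/bar est [[309.835 219.79 ]] [[306.512 253.329]]
```

```bash
python3 - <<'E'
from h import *
s=ctrl.get_state()
o=ori(np.radians(55))*HT;z=o.as_matrix()[:,2];g=np.array([.571,.211,.169])
go(s,g-.06*z,o);go(s,g,o)
E
```

```text
[ 0.068  0.039 -0.069  0.059 -0.093  0.001] deg 4.959373753854824 mm 83.47725965615957
[ 0.12   0.071 -0.112  0.059 -0.093  0.001] deg 4.959373753854824 mm 143.2295021297007
```

>>> apply_moves(series=[[0.034,0.02,-0.035,0.03,-0.05,0],[0.068,0.039,-0.069,0.059,-0.093,0],[0.068,0.039,-0.069,0.059,-0.093,0],[0.085,0.05,-0.083,0.059,-0.093,0],[0.1,0.059,-0.096,0.059,-0.093,0],[0.112,0.066,-0.105,0.059,-0.093,0],[0.12,0.071,-0.112,0.059,-0.093,0],[0.12,0.071,-0.112,0.059,-0.093,0]])

```text
time: 9.15
eef_pos: [0.5714, 0.2113, 0.1712]
tcp_rot: [0.854, 0.239, 0.446, -0.124]
contact_force: [0.2, -0.4, 0.4]
opening: 0.597
finger_force: 0.0
```

```bash
python3 - <<'E'
from h import *
import cv2
s=ctrl.get_state();print(s['time'],s['eef_pos'],s['qpos'],s['contact_force'])
go(s,[.571,.211,.169],ori(np.radians(55))*HT)
cv2.imwrite('pics/w4.png',ctrl.read_camera('wrist')[:,:,::-1])
a=ctrl.read_camera('side')[150:390,220:420,::-1];cv2.imwrite('pics/w4s.png',a)
b=cv2.imread('pics/w4.png')
cv2.imwrite('pics/w4c.png',np.hstack([cv2.resize(b,(440,330)),cv2.resize(a,(275,330))]))
E
```

```text
9.15 [0.571 0.211 0.171] [ 0.03  -0.035  2.295  1.603  0.416 -0.349] [ 0.225 -0.407  0.385]
[-0.    -0.    -0.003 -0.001  0.003  0.001] deg 0.1298625039654212 mm 2.2090300074240172
```

View pics/w4c.png

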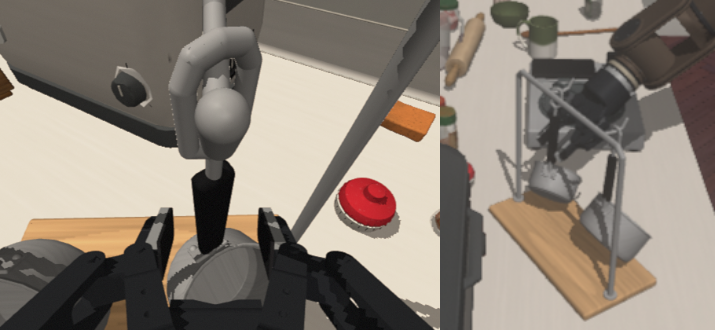

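The handle is between the fingers at about (213,205) with the jaws evenly on either side, and the loop hangs on the hook. Closing now.

>>> apply_moves(series=[[0,0,0,0,0,0],[0,0,0,0,0,0],[0,0,0,0,0,0],[0,0,0,0,0,0],[0,0,0,0,0,0],[0,0,0,0,0,0]], jaw=0, squeeze=70)

```text
time: 10.0
eef_pos: [0.5715, 0.2109, 0.1704]
tcp_rot: [0.854, 0.238, 0.445, -0.125]
contact_force: [-0.2, -1.0, 4.5]
opening: 0.186
finger_force: 68.4
```

>>> apply_moves(series=[[0,0,0.007,0,0,0],[0,0,0.014,0,0,0],[0,0,0.02,0,0,0],[0,0,0.024,0,0,0],[0,0,0.024,0,0,0],[0,0,0.024,0,0,0]])

```text
time: 10.75
eef_pos: [0.5709, 0.211, 0.1886]
tcp_rot: [0.854, 0.238, 0.445, -0.125]
contact_force: [-0.4, 0.5, -2.3]
opening: 0.185
finger_force: 68.4
```

```bash
python3 - <<'E'
from h import *
import cv2
s=ctrl.get_state();print(s['time'],s['eef_pos'],s['contact_force'],s['wrist_torque'],s['opening'],s['finger_force'])
b=ctrl.read_camera('wrist')[:,:,::-1];a=ctrl.read_camera('side')[150:390,220:420,::-1]
cv2.imwrite('pics/w5.png',np.hstack([cv2.resize(b,(440,330)),cv2.resize(a,(275,330))]))
E
```

```text
10.75 [0.571 0.211 0.189] [-0.374  0.487 -2.324] [-0.359  0.625  0.013] 0.18472546351290453 68.37995767593384
```

View pics/w5.png

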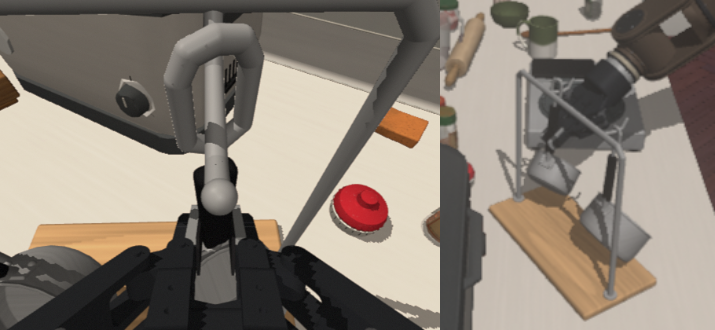

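The loop has risen clear of the hook bow and the force of about 2.3 N is the pan's weight alone. I'll draw it off towards the stand's -x.

>>> apply_moves(series=[[0,0,0.001,0,0,0],[-0.0085,-0.005,0.001,0,0,0],[-0.017,-0.0105,0.001,0,0,0],[-0.017,-0.0105,0.001,0,0,0]])

```text
time: 11.35
eef_pos: [0.5567, 0.2022, 0.1892]
tcp_rot: [0.854, 0.238, 0.445, -0.124]
contact_force: [-1.0, 1.2, -2.4]
opening: 0.185
finger_force: 68.4
```

>>> apply_moves(series=[[-0.0107,-0.0065,0,0,0,0],[-0.0215,-0.013,0,0,0,0],[-0.032,-0.0195,0,0,0,0],[-0.043,-0.026,0,0,0,0],[-0.043,-0.026,0,0,0,0]])

```text
time: 11.98
eef_pos: [0.5224, 0.1813, 0.1894]
tcp_rot: [0.854, 0.238, 0.445, -0.124]
contact_force: [-0.6, -0.3, -3.2]
opening: 0.185
finger_force: 68.4
```

```bash
python3 - <<'E'
from h import *
s=ctrl.get_state();print(s['time'],s['eef_pos'],s['qpos'],s['contact_force'])
E
```

```text
11.975 [0.522 0.181 0.189] [-0.048 -0.218  2.413  1.423  0.481 -0.202] [-0.611 -0.343 -3.234]
```

>>> apply_moves(series=[[0,-0.07,0,0,0,0],[0,-0.14,0.02,0,0,0],[0.02,-0.21,0.04,-0.1,0.16,0],[0.04,-0.28,0.056,-0.2,0.32,0],[0.05,-0.322,0.056,-0.3,0.49,0],[0.05,-0.322,0.056,-0.4,0.66,0],[0.05,-0.322,0.056,-0.49,0.81,0],[0.05,-0.322,0.056,-0.563,0.925,0],[0.05,-0.322,0.056,-0.563,0.925,0],[0.05,-0.322,0.056,-0.563,0.925,0]])

```text
time: 13.22
eef_pos: [0.5628, -0.0757, 0.2339]
tcp_rot: [0.962, 0.269, 0.053, -0.015]
contact_force: [-0.2, -1.1, -3.2]
opening: 0.186
finger_force: 68.8
```

```bash
python3 - <<'E'
from h import *
import cv2
s=ctrl.get_state();print(s['time'],s['eef_pos'],s['qpos'],s['contact_force'],R.from_quat(s['tcp_rot']).as_matrix()[:,2])
out=[]
for c in('side','wrist'):
    im=ctrl.read_camera(c)[:,:,::-1].copy();cv2.imwrite(f'pics/p_{c}.png',im)
    out.append(im)
a=cv2.resize(out[0][130:290,220:420],(500,400),interpolation=3)
cv2.imwrite('pics/p.png',np.hstack([a,cv2.resize(out[1],(300,225),interpolation=3).copy() if 0 else cv2.resize(out[1][0:420,130:430],(286,400))]))
E
```

```text
13.225 [ 0.563 -0.076  0.234] [-0.348  0.023  1.907  0.095  1.144  0.642] [-0.184 -1.146 -3.171] [ 0.095  0.057 -0.994]
```

View pics/p.png

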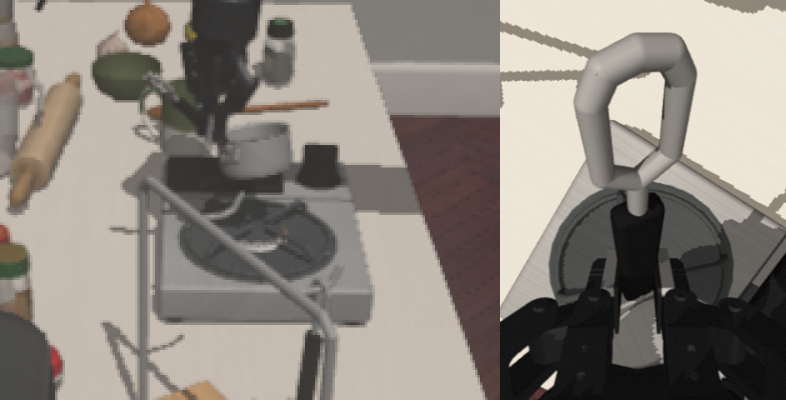

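The side view shows the pan held roughly level above the burner, with its body at crop (255,152) and the rim's right side slightly higher. The wrist view shows the loop free. I'll fit the pan's pose in hand from the side silhouette.

```bash
cat > fit.py <<'E'
from h import *
import cv2
from scipy.optimize import minimize
def fit(masks,g,yaw,x0=(0,0,0)):
    a=np.linspace(0,2*np.pi,60);circ=lambda r,z:np.c_[r*np.cos(a),r*np.sin(a),0*a+z]
    body=np.vstack([circ(.035,0),circ(.046,.05)])
    def hull(p,c):
        pitch,dx,dz=p[:3]; y=p[3] if len(p)>3 else 0
        Q=R.from_euler('z',yaw).as_matrix()@R.from_euler('y',pitch).as_matrix()
        W=(body-[.0774,0,.0734])@Q.T+g+R.from_euler('z',yaw).as_matrix()@[dx,y,dz]
        return cv2.convexHull(proj(c,W).astype(np.float32))
    def cost(p):
        t=0
        for m,c,valid in masks:
            im=np.zeros((1680,2240),np.uint8);h=hull(p,c)
            cv2.fillPoly(im,[np.round((h+.5)*4*16).astype(np.int32)],1,shift=4)
            im=cv2.resize(im.astype(np.float32),(560,420),interpolation=cv2.INTER_AREA)
            t+=np.abs(im-m)[valid].sum()
        return t+sum((np.array(p[1:])/.01)**2)*3
    best=min((minimize(cost,[pi,*x0[1:]],method='Nelder-Mead',options=dict(initial_simplex=[[pi,*x0[1:]]]+[np.array([pi,*x0[1:]])+d for d in np.diag([.06]+[.006]*(len(x0)-1))],xatol=1e-4,fatol=.1)) for pi in(-.1,0,.1)),key=lambda r:r.fun)
    return best.x,best.fun,cost(x0)
E
python3 - <<'E'
from fit import *
s=ctrl.get_state();g=s['eef_pos']
for cn in('side','top'):
    ctrl.read_camera(cn);r=ctrl.silhouettes('small_pan',cn)
    for d in r[:3]:
        m=d['pixels'];ys,xs=np.where(m);print(cn,d['p'],m.sum(),xs.min(),xs.max(),ys.min(),ys.max())
    if cn=='side':
        m=r[0]['pixels'];print(proj(cam('side'),g))
        np.save('m.npy',m)
        for row in range(ys.min(),ys.min()+0):pass
m=np.load('m.npy');ys,xs=np.where(m)
for y in range(ys.min(),ys.max()+1): 
    q=xs[ys==y]; print(y,q.min(),q.max(),len(q),end=' | ')
E
```

```text
side 0.7 823 278 337 158 202
[[304.354 178.601]]
top 0.5 173 269 300 194 249
158 280 282 3 | 159 278 284 7 | 160 278 286 9 | 161 278 287 10 | 162 278 287 10 | 163 279 288 10 | 164 280 289 10 | 165 281 289 9 | 166 282 290 9 | 167 284 290 7 | 168 287 291 5 | 169 288 293 6 | 170 289 294 6 | 171 289 295 7 | 172 290 296 7 | 173 291 297 7 | 174 292 299 8 | 175 293 300 8 | 176 294 301 8 | 177 295 302 8 | 178 297 334 19 | 179 298 335 24 | 180 298 336 29 | 181 299 336 30 | 182 301 336 28 | 183 310 336 27 | 184 310 336 27 | 185 309 336 28 | 186 309 336 28 | 187 308 336 29 | 188 307 336 30 | 189 307 336 30 | 190 307 336 30 | 191 307 337 31 | 192 307 337 31 | 193 307 337 31 | 194 307 336 30 | 195 307 336 30 | 196 307 336 30 | 197 308 335 28 | 198 308 333 26 | 199 309 332 24 | 200 310 329 20 | 201 311 327 17 | 202 313 324 12 |
```

```bash
python3 - <<'E'
from fit import *
s=ctrl.get_state();m=np.load('m.npy').astype(np.float32);c=cam('side')
v=np.zeros(m.shape,bool);v[186:,300:]=1;v[170:186,312:]=1
print(fit([(m,c,v)],s['eef_pos'],SY))
# handle axis: pixel points along loop/handle
for pit in(-.1,-.05,0,.05,.1):
    Q=R.from_euler('z',SY).as_matrix()@R.from_euler('y',pit).as_matrix()
    P=s['eef_pos']+np.array([[0,0,0],np.r_[92,0,92]/1e3*.7071,np.r_[113,0,113]/1e3*.7071])@Q.T
    print(pit,proj(c,P).ravel())
E
```

```text
(array([-0.106,  0.014,  0.004]), np.float64(106.68481669395734), np.float64(313.8125))
-0.1 [304.278 178.464 287.01  159.449 282.855 154.874]
-0.05 [304.278 178.464 285.898 160.714 281.475 156.443]
0 [304.278 178.464 284.834 162.025 280.155 158.07 ]
0.05 [304.278 178.464 283.82  163.379 278.899 159.75 ]
0.1 [304.278 178.464 282.861 164.772 277.709 161.479]
```

```bash
python3 - <<'E'
from fit import *
s=ctrl.get_state();g=s['eef_pos'];a=np.linspace(0,2*np.pi,60)
def draw(im,c,f,off,pit,dx,dz):
    Q=R.from_euler('z',SY).as_matrix()@R.from_euler('y',pit).as_matrix();d=R.from_euler('z',SY).as_matrix()@[dx,0,dz]
    for r,z in((.035,0),(.046,.05)):
        W=(np.c_[r*np.cos(a),r*np.sin(a),0*a+z]-[.0774,0,.0734])@Q.T+g+d
        cv2.polylines(im,[((proj(c,W)-off+.5)*f).astype(np.int32)],1,(0,0,255))
    W=g+d+(np.outer([-34e-3,60e-3,113e-3],[.7071,0,.7071]))@Q.T
    cv2.polylines(im,[((proj(c,W)-off+.5)*f).astype(np.int32)],0,(0,255,0))
S=cv2.imread('pics/p_side.png');P=[]
for q in(None,(0,0,0),(-.1,.010,.003)):
    im=cv2.resize(S[150:210,270:345],None,fx=5,fy=5,interpolation=3)
    if q:draw(im,cam('side'),5,[270,150],*q)
    P.append(im)
W=cv2.imread('pics/p_wrist.png');im=W[:300,90:465].copy()
draw(im,cam('wrist',s),1,[90,0],0,0,0);P.append(im)
cv2.imwrite('pics/ov.png',np.vstack([np.hstack(P[:2]),np.hstack(P[2:])]))
E
```

```text
(no output)
```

View pics/ov.png

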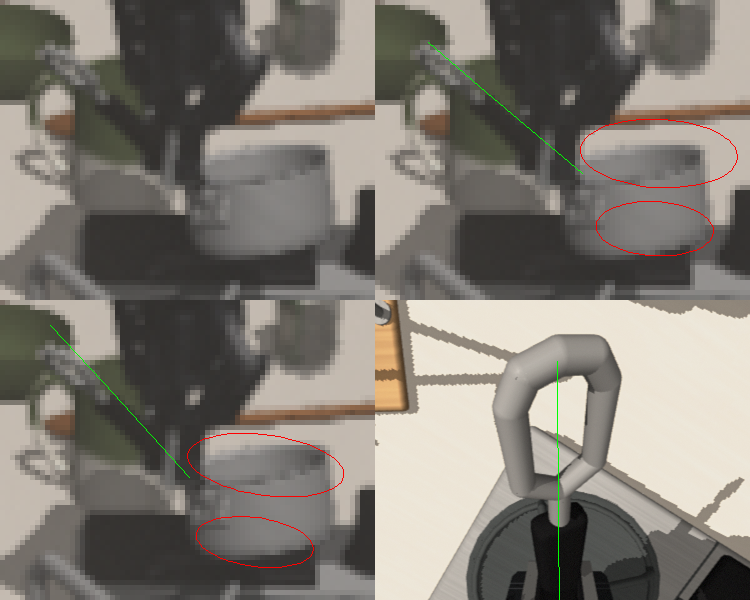

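The overlay shows the pan's robot side slightly high: the rim's lower arc rises to the right, and the loop tip lies outside the level prediction in both views. So the pitch is positive. I'll refit using only the unoccluded region plus the loop tip.

```bash
python3 - <<'E'
from fit import *
s=ctrl.get_state();g=s['eef_pos'];c=cam('side');w=cam('wrist',s)
# pan mask by hand-seen outline from panel 1 (5x, origin 270,150)
pts=dict(top=[(328,150)],)
a=np.linspace(0,2*np.pi,120);circ=lambda r,z:np.c_[r*np.cos(a),r*np.sin(a),0*a+z]
body=np.vstack([circ(.035,0),circ(.046,.05)])
m=np.load('m.npy').astype(np.float32)
v=np.zeros(m.shape,bool);v[170:,318:]=1;v[196:,304:]=1
def model(p):
    Q=R.from_euler('z',SY).as_matrix()@R.from_euler('y',p[0]).as_matrix();d=R.from_euler('z',SY).as_matrix()@[p[1],0,p[2]]
    return Q,d
def cost(p,wt=1,full=False):
    Q,d=model(p)
    h=cv2.convexHull(proj(c,(body-[.0774,0,.0734])@Q.T+g+d).astype(np.float32))
    im=np.zeros((1680,2240),np.uint8);cv2.fillPoly(im,[np.round((h+.5)*64).astype(np.int32)],1,shift=4)
    im=cv2.resize(im.astype(np.float32),(560,420),interpolation=cv2.INTER_AREA)
    A=np.abs(im-m)[v].sum()
    H=g+d+np.outer([.113,.060],[.7071,0,.7071])@Q.T
    ps=proj(c,H)[0]-[278.8,159.3];pw=proj(w,H)[:,1]-[40,207]
    B=np.sum(ps**2)/1.0;C=(pw[0]/6)**2+(pw[1]/6)**2
    if full: print(A,ps,pw)
    return A/4*1+wt*(B+C)
for wt in(0,1,5):
    r=min((minimize(cost,[p0,0,0],args=(wt,),method='Nelder-Mead',options=dict(initial_simplex=[[p0,0,0],[p0+.06,0,0],[p0,.006,0],[p0,0,.006]])) for p0 in(-.1,0,.1,.2)),key=lambda r:r.fun)
    print(wt,r.x,r.fun);cost(r.x,wt,True)
E
```

```text
0 [-0.079  0.015  0.003] 18.640625
74.5625 [-1.385 -3.78 ] [-77.949  -9.918]
1 [-0.051  0.008 -0.005] 26.415440256512746
100.625 [ 0.15  -0.459] [-3.851  4.699]
5 [-0.05   0.008 -0.006] 29.04911000404772
105.0 [ 0.118 -0.076] [-2.306  3.759]
```

```bash
cat > fit2.py <<'E'
from fit import *
a=np.linspace(0,2*np.pi,120);circ=lambda r,z:np.c_[r*np.cos(a),r*np.sin(a),0*a+z]
body=np.vstack([circ(.035,0),circ(.046,.05)]);H0=np.array([.7071,0,.7071])
Z=R.from_euler('z',SY)
def rot(p): return Z*R.from_euler('y',p[0])*R.from_rotvec(H0*p[1])
def fit2(s,m,v,c,w,tip,wpts,wt=1):
    g=s['eef_pos']
    def cost(p,full=False):
        Q=rot(p).as_matrix();d=Z.as_matrix()@[p[2],0,p[3]]
        h=cv2.convexHull(proj(c,(body-[.0774,0,.0734])@Q.T+g+d).astype(np.float32))
        im=np.zeros((1680,2240),np.uint8);cv2.fillPoly(im,[np.round((h+.5)*64).astype(np.int32)],1,shift=4)
        im=cv2.resize(im.astype(np.float32),(560,420),interpolation=cv2.INTER_AREA)
        A=np.abs(im-m)[v].sum();C=0
        ps=proj(c,g+d+.113*Q@H0)[0]-tip;C+=np.sum(ps**2)
        L=np.array([q for q,_ in wpts])
        # points given in the loop's plane: along handle (from grip), pan y
        W=g+d+(np.outer(L[:,0],H0)+np.outer(L[:,1],[0,1,0]))@Q.T
        pw=proj(w,W)-np.array([u for _,u in wpts]);C+=np.sum((pw/6)**2)
        if full: print(A,ps,pw.ravel())
        return A/4+wt*C
    r=min((minimize(cost,[p0,q0,0,0],method='Nelder-Mead',options=dict(maxiter=600,initial_simplex=np.array([p0,q0,0,0])+np.vstack([np.zeros(4),np.diag([.06,.1,.006,.006])]))) for p0 in(-.1,.1) for q0 in(-.2,.2)),key=lambda r:r.fun)
    cost(r.x,True);return r
E
python3 - <<'E'
from fit2 import *
s=ctrl.get_state();c=cam('side');w=cam('wrist',s);m=np.load('m.npy').astype(np.float32)
v=np.zeros(m.shape,bool);v[170:,318:]=1;v[196:,304:]=1
# wrist picture (panel origin 90,-300): loop wire centres: upper bends, lower bends, bar top centre
u=lambda x,y:np.array([x-375+90,y-300.])
wp=[((.098,.009),u(517,372)),((.098,-.009),u(606,380)),((.083,.009),u(512,410)),((.110,0),u(572,352)),((.060,0),u(559,507))]
for sg in(1,-1):
    W=[((q[0],sg*q[1]),p) for q,p in wp]
    for wt in(.3,1):
        r=fit2(s,m,v,c,w,np.array([278.8,159.3]),W,wt);print(sg,wt,r.x,r.fun,'pan z',rot(r.x).as_matrix()[:,2])
E
```

```text
48.0625 [-1.885  2.151] [ -2.927  20.01   -6.026  -2.04    9.348  35.373 -14.454 -27.254  -0.736
 -12.746]
1 0.3 [-0.001  0.251  0.01  -0.008] 38.65943601436283 pan z [ 0.104 -0.142  0.984]
116.5 [-1.52  0.91] [ -4.839  11.077  -1.9     9.903   7.979  27.116 -14.521 -27.165  -0.751
 -11.99 ]
1 1 [-0.034 -0.113  0.012 -0.007] 91.70544639889475 pan z [-0.067  0.052  0.996]
133.0625 [-2.608  3.279] [ -2.184   9.887  -3.787   7.845   8.686  34.789 -14.426 -33.95   -0.749
  11.143]
-1 0.3 [ 0.241  2.973 -0.004  0.011] 63.11160400543128 pan z [ 0.887  0.401 -0.23 ]
164.125 [-2.456  2.869] [  0.318   6.442  -4.937  12.391  11.002  30.07  -14.443 -33.467  -0.749
   8.616]
-1 1 [ 0.203  2.782 -0.003  0.008] 128.85911512911088 pan z [ 0.945  0.283 -0.164]
```

```bash
cat > run.py <<'E'
from fit2 import *
def run(s,m,v,tip,u_top):
    c=cam('side');w=cam('wrist',s)
    r=fit2(s,m,v,c,w,np.array(tip),[((.060,0),u_top)],.5);Q=rot(r.x).as_matrix()
    print(r.x,r.fun,'pan z',Q[:,2],'x',Q[:,0])
    base=s['eef_pos']+Z.as_matrix()@[r.x[2],0,r.x[3]]-Q@[.0774,0,.0734];print('base',base);return Q,base
E
python3 - <<'E'
from run import *
s=ctrl.get_state();m=np.load('m.npy').astype(np.float32)
for k in(0,1):
    v=np.zeros(m.shape,bool);v[170:,318:]=1;v[196-6*k:,304:]=1
    Q,b=run(s,m,v,[278.8,159.3],[274,207])
E
```

```text
50.3125 [-0.382  0.424] [-0.735  1.918]
[-0.023  0.338  0.007 -0.005] 12.799372525665277 pan z [ 0.127 -0.197  0.972] x [0.708 0.705 0.05 ]
base [ 0.505 -0.112  0.154]
61.875 [-0.511  0.191] [-0.742 -0.038]
[-0.03   0.331  0.008 -0.005] 15.62514024016124 pan z [ 0.117 -0.197  0.973] x [0.711 0.701 0.056]
base [ 0.506 -0.112  0.153]
```

>>> apply_moves(series=[[-0.01,0.006,0,-0.12,-0.07,0],[-0.022,0.012,0,-0.24,-0.14,0],[-0.022,0.012,0,-0.24,-0.14,0],[-0.022,0.012,0,-0.24,-0.14,0]])

```text
time: 14.02
eef_pos: [0.5457, -0.0665, 0.2348]
tcp_rot: [0.954, 0.273, 0.081, 0.091]
contact_force: [-0.6, 0.0, -1.7]
opening: 0.184
finger_force: 68.9
```

```bash
python3 - <<'E'
from run import *
s=ctrl.get_state();print(s['time'],s['eef_pos'],s['contact_force'])
im=ctrl.read_camera('side');cv2.imwrite('pics/p2_side.png',im[:,:,::-1]);cv2.imwrite('pics/p2_wrist.png',ctrl.read_camera('wrist')[:,:,::-1])
r=ctrl.silhouettes('small_pan','side')
for d in r[:3]: print(d['p'],d['pixels'].sum())
m=r[0]['pixels'];np.save('m2.npy',m);ys,xs=np.where(m)
for y in range(ys.min(),ys.max()+1):
    q=xs[ys==y];print(y,q.min(),q.max(),len(q),end=' | ')
E
```

```text
14.025 [ 0.546 -0.067  0.235] [-0.585  0.016 -1.713]
0.56 719
163 288 290 3 | 164 288 292 5 | 165 288 293 6 | 166 289 294 6 | 167 290 295 6 | 168 291 296 6 | 169 292 297 6 | 170 294 298 5 | 171 296 298 3 | 172 297 300 4 | 173 297 302 6 | 174 298 303 6 | 175 298 304 7 | 176 299 333 12 | 177 301 337 17 | 178 302 338 19 | 179 303 339 22 | 180 304 340 26 | 181 304 340 28 | 182 305 340 28 | 183 306 340 28 | 184 308 340 25 | 185 317 340 24 | 186 317 340 24 | 187 316 340 25 | 188 314 340 27 | 189 311 340 30 | 190 311 340 30 | 191 311 340 30 | 192 311 340 30 | 193 311 340 30 | 194 311 340 30 | 195 312 340 29 | 196 312 339 28 | 197 313 339 27 | 198 314 338 25 | 199 315 337 23 | 200 316 335 20 | 201 319 331 13 |
```

```bash
python3 - <<'E'
from run import *
s=ctrl.get_state();m=np.load('m2.npy').astype(np.float32);c=cam('side')
v=np.zeros(m.shape,bool);v[170:,323:]=1;v[196:,306:]=1
for W0 in (0,.02):
    r=fit2(s,m,v,c,cam('wrist',s),np.array([283.5,161]),[((.060,0),[274,207])],W0);Q=rot(r.x).as_matrix()
    print(r.x,r.fun,Q[:,2],'base',s['eef_pos']+Z.as_matrix()@[r.x[2],0,r.x[3]]-Q@[.0774,0,.0734])
S=cv2.resize(cv2.imread('pics/p2_side.png')[155:210,275:350],None,fx=5,fy=5,interpolation=3);T=S.copy()
for rr,z in((.035,0),(.046,.05)):
    W=(circ(rr,z)-[.0774,0,.0734])@Q.T+s['eef_pos']+Z.as_matrix()@[r.x[2],0,r.x[3]]
    cv2.polylines(T,[((proj(c,W)-[275,155]+.5)*5).astype(np.int32)],1,(0,0,255))
cv2.imwrite('pics/ov2.png',np.hstack([S,T]))
E
```

```text
35.6875 [-3.138  2.039] [ 26.823 -34.466]
[ 0.041  0.351  0.015 -0.003] 8.921875 [ 0.187 -0.171  0.967] base [ 0.491 -0.102  0.161]
37.1875 [-1.423 -0.658] [ 31.97 -19.47]
[-0.002  0.356  0.013 -0.   ] 10.12447548183206 [ 0.153 -0.196  0.969] base [ 0.492 -0.101  0.161]
```

```bash
python3 - <<'E'
import fit2
from fit2 import *
fit2.body=np.vstack([circ(.035,0),circ(.040,.005),circ(.042,.015),circ(.0425,.042),circ(.046,.05)])
s=ctrl.get_state();c=cam('side')
s1=dict(s);s1['eef_pos']=np.array([.5628,-.0757,.2339]);s1['tcp_rot']=np.array([.962,.269,.053,-.015])
for ss,f,x1,x0 in((s1,'m.npy',318,304),(s,'m2.npy',323,306)):
    m=np.load(f).astype(np.float32);v=np.zeros(m.shape,bool);v[170:,x1:]=1;v[196:,x0:]=1
    for wt in (0,.02):
        tip=[278.8,159.3] if f=='m.npy' else [283.5,161]
        r=fit2.fit2(ss,m,v,c,cam('wrist',ss),np.array(tip),[((.060,0),[274,207])],wt);Q=rot(r.x).as_matrix()
        print(f,r.x,r.fun,Q[:,2],'base',ss['eef_pos']+Z.as_matrix()@[r.x[2],0,r.x[3]]-Q@[.0774,0,.0734])
    for z in ((0,0),(0.1,0),(0,.2),(.1,.2),(-.05,0)):
        pass
E
```

```text
Traceback (most recent call last):
AttributeError: 'function' object has no attribute 'fit2'
```

View pics/ov2.png

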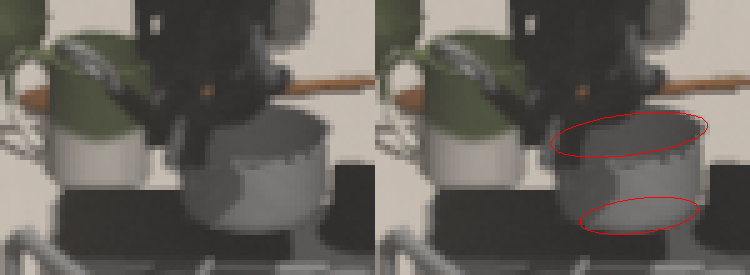

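The left panel shows the pan now nearly level: the base arc is lowest at (247,232), centred between the walls at x=182 and 325. The walls are close to cylindrical, so my cone model was what misled the fit. I'll refit with a better profile.

```bash
python3 - <<'E'
import fit2 as F
from h import *
c_=F.circ
F.body=np.vstack([c_(.035,0),c_(.041,.004),c_(.044,.012),c_(.046,.05)])
s=ctrl.get_state();c=cam('side')
m=np.load('m2.npy').astype(np.float32);v=np.zeros(m.shape,bool);v[170:,323:]=1;v[196:,306:]=1
for wt in (0,.02,.1):
    r=F.fit2(s,m,v,c,cam('wrist',s),np.array([283.8,160.5]),[((.060,0),[274,207])],wt);Q=F.rot(r.x).as_matrix()
    print(r.x,r.fun,Q[:,2],'base',s['eef_pos']+F.Z.as_matrix()@[r.x[2],0,r.x[3]]-Q@[.0774,0,.0734])
# direct: body mid column -> centre, lowest row
K=c
for p in ([.49,-.11,.161],[.49,-.117,.161],[.496,-.117,.161]): 
    W=c_(.035,0)+p;q=proj(c,W);W2=c_(.046,.05)+p;q2=proj(c,W2);print(p,q.min(0),q.max(0),q2.min(0),q2.max(0))
E
```

```text
29.25 [-4.314 -0.341] [ 35.529 -46.992]
[0.006 0.241 0.021 0.003] 7.3125 [ 0.105 -0.134  0.985] base [ 0.498 -0.097  0.165]
29.8125 [-3.368 -1.281] [ 37.051 -38.206]
[-0.013  0.263  0.019  0.003] 9.286383074220467 [ 0.1   -0.155  0.983] base [ 0.498 -0.097  0.164]
37.875 [-1.758 -1.214] [ 34.818 -21.173]
[-0.02   0.346  0.015  0.002] 14.53802047412869 [ 0.134 -0.2    0.971] base [ 0.494 -0.099  0.161]
[0.49, -0.11, 0.161] [315.993 190.773] [339.64  201.738] [312.905 174.275] [344.49 188.09]
[0.49, -0.117, 0.161] [315.891 189.725] [339.44 200.6 ] [312.814 173.284] [344.267 186.985]
[0.496, -0.117, 0.161] [313.88  189.697] [337.422 200.571] [310.772 173.257] [342.215 186.955]
```

>>> apply_moves(series=[[-0.003,-0.008,-0.02,-0.05,-0.03,0],[-0.005,-0.016,-0.04,-0.1,-0.065,0],[-0.005,-0.016,-0.06,-0.1,-0.065,0],[-0.005,-0.016,-0.075,-0.1,-0.065,0],[-0.005,-0.016,-0.083,-0.1,-0.065,0],[-0.005,-0.016,-0.083,-0.1,-0.065,0],[-0.005,-0.016,-0.083,-0.1,-0.065,0]])

```text
time: 15.05
eef_pos: [0.5419, -0.0792, 0.1687]
tcp_rot: [0.948, 0.273, 0.094, 0.136]
contact_force: [-0.0, -0.8, -2.0]
opening: 0.182
finger_force: 68.9
```

```bash
cat > look.py <<'E'
import fit2 as F, cv2, sys
from h import *
c_=F.circ
F.body=np.vstack([c_(.035,0),c_(.041,.004),c_(.044,.012),c_(.046,.05)])
s=ctrl.get_state();c=cam('side');print(s['time'],s['eef_pos'],s['contact_force'],s['wrist_torque'])
im=ctrl.read_camera('side');cv2.imwrite(f'pics/{sys.argv[1]}.png',im[:,:,::-1])
r=ctrl.silhouettes('small_pan','side');m=r[0]['pixels'];print(r[0]['p'],m.sum());ys,xs=np.where(m)
for y in range(max(ys.min(),180),ys.max()+1):
    q=xs[ys==y];print(y,q.min(),q.max(),len(q),end=' | ')
print()
for p in ([.496,-.117,.083],[.496,-.117,.088]):
    q=proj(c,c_(.035,0)+p);q2=proj(c,c_(.046,.05)+p);print(p,q.min(0),q.max(0),q2.min(0),q2.max(0))
E
python3 look.py p3
```

```text
15.05 [ 0.542 -0.079  0.169] [-0.022 -0.77  -2.046] [ 0.347  0.084 -0.007]
0.93 562
185 290 293 4 | 186 290 295 6 | 187 291 296 6 | 188 292 297 6 | 189 293 298 6 | 190 295 299 5 | 191 296 300 5 | 192 298 302 5 | 193 298 303 6 | 194 299 335 7 | 195 300 337 10 | 196 301 338 12 | 197 302 339 16 | 198 304 339 17 | 199 305 339 18 | 200 306 339 19 | 201 307 339 24 | 202 318 339 22 | 203 317 339 23 | 204 316 339 24 | 205 316 339 24 | 206 316 339 24 | 207 313 339 27 | 208 311 338 27 | 209 311 338 26 | 210 311 338 26 | 211 311 338 26 | 212 316 338 23 | 213 315 337 23 | 214 315 337 23 | 215 315 336 22 | 216 316 335 20 | 217 318 333 16 | 218 322 331 10 | 219 325 328 4 | 
[0.496, -0.117, 0.083] [312.922 212.015] [335.896 223.533] [309.875 196.165] [340.547 210.776]
[0.496, -0.117, 0.088] [312.982 210.616] [335.992 222.095] [309.931 194.729] [340.651 209.285]
```

>>> apply_moves(series=[[0,0,-0.004,0,0,0],[0,0,-0.008,0,0,0],[0,0,-0.011,0,0,0],[0,0,-0.0125,0,0,0],[0,0,-0.0125,0,0,0]])

```text
time: 15.78
eef_pos: [0.5418, -0.079, 0.1586]
tcp_rot: [0.948, 0.273, 0.094, 0.136]
contact_force: [-0.0, 1.1, 1.3]
opening: 0.183
finger_force: 69.0
```

>>> apply_moves(series=[[0,0,-0.002,0,0,0],[0,0,-0.004,0,0,0],[0,0,-0.004,0,0,0]])

```text
time: 16.15
eef_pos: [0.5432, -0.079, 0.1573]
tcp_rot: [0.947, 0.273, 0.096, 0.136]
contact_force: [-0.6, 4.8, 8.4]
opening: 0.18
finger_force: 69.2
```

>>> apply_moves(series=[[0,0,0,0,0,0],[0,0,-0.001,0,0,0],[0,0,-0.002,0,0,0],[0,0,-0.002,0,0,0]], squeeze=20)

```text
time: 16.65
eef_pos: [0.5439, -0.0788, 0.1568]
tcp_rot: [0.947, 0.273, 0.097, 0.137]
contact_force: [-0.8, 5.6, 11.0]
opening: 0.183
finger_force: 69.3
```

```bash
python3 look.py p4
```

```text
16.65 [ 0.544 -0.079  0.157] [-0.766  5.587 11.025] [0.729 0.157 0.002]
0.7 525
191 290 291 2 | 192 290 294 5 | 193 291 296 6 | 194 292 298 7 | 195 293 300 8 | 196 295 303 9 | 197 295 336 13 | 198 296 337 15 | 199 297 338 17 | 200 298 338 18 | 201 300 339 20 | 202 301 339 22 | 203 302 339 23 | 204 304 338 23 | 205 305 338 24 | 206 318 338 21 | 207 318 338 21 | 208 318 338 21 | 209 318 338 21 | 210 318 338 21 | 211 317 338 22 | 212 317 338 22 | 213 316 337 22 | 214 315 337 23 | 215 315 337 23 | 216 314 337 24 | 217 314 336 23 | 218 316 335 20 | 219 318 334 17 | 220 321 332 12 | 
[0.496, -0.117, 0.083] [312.922 212.015] [335.896 223.533] [309.875 196.165] [340.547 210.776]
[0.496, -0.117, 0.088] [312.982 210.616] [335.992 222.095] [309.931 194.729] [340.651 209.285]
```

>>> apply_moves(series=[[0,0,0.005,0,0,0],[-0.0025,0.0075,0.004,-0.1,-0.04,0],[-0.0025,0.0075,0.004,-0.1,-0.04,0],[-0.0025,0.0075,0.004,-0.1,-0.04,0]], squeeze=70)

```text
time: 17.25
eef_pos: [0.5396, -0.0734, 0.1568]
tcp_rot: [0.94, 0.275, 0.098, 0.177]
contact_force: [1.0, -0.2, 2.4]
opening: 0.182
finger_force: 68.9
```

```bash
python3 look.py p5
```

```text
17.25 [ 0.54  -0.073  0.157] [ 0.968 -0.176  2.395] [0.031 0.11  0.012]
0.74 433
193 292 293 2 | 194 292 333 6 | 195 293 334 8 | 196 295 336 9 | 197 297 337 10 | 198 298 338 10 | 199 299 339 11 | 200 300 339 10 | 201 302 339 10 | 202 303 339 10 | 203 304 339 12 | 204 306 339 14 | 205 307 339 15 | 206 309 339 15 | 207 322 339 18 | 208 319 339 21 | 209 318 339 22 | 210 318 339 22 | 211 317 339 23 | 212 317 338 22 | 213 316 338 23 | 214 315 338 24 | 215 314 337 24 | 216 314 336 23 | 217 315 336 22 | 218 316 335 20 | 219 318 333 16 | 220 321 331 11 | 
[0.496, -0.117, 0.083] [312.922 212.015] [335.896 223.533] [309.875 196.165] [340.547 210.776]
[0.496, -0.117, 0.088] [312.982 210.616] [335.992 222.095] [309.931 194.729] [340.651 209.285]
```

```bash
python3 - <<'E'
from h import *
import cv2
a=np.linspace(0,6.283,120);c=cam('top')
im=ctrl.read_camera('top');cv2.imwrite('pics/t5.png',im[:,:,::-1])
for d in ctrl.silhouettes('small_pan','top')[:2]:
    m=d['pixels'];ys,xs=np.where(m);print(d['p'],m.sum())
    for y in range(ys.min(),ys.max()+1):
        q=xs[ys==y]
        if len(q):print(y,q.min(),q.max(),len(q),end=' | ')
    print()
q=proj(c,np.c_[.496+.046*np.cos(a),-.117+.046*np.sin(a),0*a+.133]);print(q.min(0),q.max(0))
print(proj(c,[[.496,-.117,.083],[.496,-.117,.133]]))
# burner ring centre: dark dish from initial picture
I=cv2.imread('pics/top0.png');g=cv2.cvtColor(I,6)[205:285,258:335];t=((g<95).astype(np.uint8));n,l,st,ce=cv2.connectedComponentsWithStats(cv2.morphologyEx(t,3,np.ones((3,3))))
for k in range(1,n):
    if st[k,4]>150:print(st[k],ce[k]+[258,205])
E
```

```text
0.92 847
210 261 265 5 | 211 260 266 7 | 212 260 267 8 | 213 260 268 6 | 214 260 269 6 | 215 260 269 6 | 216 261 269 6 | 217 262 269 8 | 218 263 270 8 | 219 264 273 10 | 220 268 275 8 | 221 269 276 8 | 222 270 277 8 | 223 270 278 9 | 224 271 279 9 | 225 272 280 9 | 226 272 281 10 | 227 274 281 8 | 228 275 281 7 | 229 277 279 3 | 234 298 304 7 | 235 288 307 15 | 236 288 308 21 | 237 287 309 23 | 238 288 310 23 | 239 288 311 24 | 240 288 312 25 | 241 288 313 26 | 242 288 313 26 | 243 288 314 27 | 244 288 314 27 | 245 288 314 27 | 246 287 314 28 | 247 287 315 29 | 248 287 315 29 | 249 287 315 29 | 250 287 315 29 | 251 287 315 29 | 252 287 315 29 | 253 287 314 28 | 254 288 314 27 | 255 288 314 27 | 256 289 313 25 | 257 289 313 25 | 258 290 312 23 | 259 291 311 21 | 260 292 310 19 | 261 294 309 16 | 262 296 306 11 | 263 301 303 3 | 
0.37 3450
193 196 207 9 | 194 194 208 15 | 195 192 208 17 | 196 191 209 19 | 197 189 210 22 | 198 187 210 24 | 199 185 211 27 | 200 183 212 30 | 201 182 212 31 | 202 180 213 34 | 203 178 214 37 | 204 177 214 38 | 205 175 215 41 | 206 173 215 43 | 207 171 216 4
[... 367 characters left out ...]
5 226 92 | 230 133 225 93 | 231 131 223 93 | 232 129 222 94 | 233 127 220 94 | 234 125 218 94 | 235 123 217 95 | 236 122 215 86 | 237 120 213 75 | 238 118 211 69 | 239 117 210 63 | 240 115 208 60 | 241 114 207 56 | 242 113 205 51 | 243 112 204 46 | 244 111 202 44 | 245 111 201 45 | 246 111 199 45 | 247 113 197 45 | 248 118 196 39 | 249 121 194 37 | 250 132 192 26 | 251 137 190 18 | 252 138 188 15 | 253 139 187 12 | 254 139 185 10 | 255 140 183 5 | 256 140 143 4 | 257 141 143 3 | 258 141 143 3 | 259 142 144 3 | 260 143 144 2 | 271 149 151 3 | 272 149 152 4 | 273 150 151 2 | 
[281.674 233.327] [310.775 262.49 ]
[[295.31  248.676]
 [296.233 247.842]]
[   8    9   69   64 3021] [299.021 246.819]
```

>>> apply_moves(series=[[0,0,0.006,0,0,0],[0.001,0.006,0.008,0,0,0],[0.003,0.0175,0.008,0,0,0],[0.003,0.0175,0.008,0,0,0],[0.003,0.0175,0.004,0,0,0],[0.003,0.0175,0.002,0,0,0],[0.003,0.0175,0.001,0,0,0],[0.003,0.0175,0,0,0,0],[0.003,0.0175,0,0,0,0]])

```text
time: 18.58
eef_pos: [0.5424, -0.0591, 0.1571]
tcp_rot: [0.94, 0.275, 0.099, 0.177]
contact_force: [-0.0, 1.5, 1.0]
opening: 0.185
finger_force: 68.9
```

```bash
python3 look.py p6; python3 - <<'E'
from h import *
ctrl.read_camera('top')
m=ctrl.silhouettes('small_pan','top')[0]['pixels'];n=m.copy();n[:233]=0;ys,xs=np.where(n);print(xs.min(),xs.max(),ys.min(),ys.max(),m.sum())
E
```

```text
18.575 [ 0.542 -0.059  0.157] [-0.003  1.503  0.958] [0.422 0.123 0.006]
0.69 664
180 279 303 22 | 181 280 303 22 | 182 280 303 24 | 183 281 303 23 | 184 282 303 22 | 185 283 303 21 | 186 284 303 20 | 187 285 303 19 | 188 285 303 19 | 189 285 303 19 | 190 285 302 18 | 191 286 302 17 | 192 287 301 15 | 
[0.496, -0.117, 0.083] [312.922 212.015] [335.896 223.533] [309.875 196.165] [340.547 210.776]
[0.496, -0.117, 0.088] [312.982 210.616] [335.992 222.095] [309.931 194.729] [340.651 209.285]
283 310 233 261 679
```

>>> apply_moves(series=[[0,0,-0.001,0,0,0],[0,0,-0.001,0,0,0]])

```text
time: 19.02
eef_pos: [0.5426, -0.0591, 0.1565]
tcp_rot: [0.94, 0.275, 0.099, 0.177]
contact_force: [2.1, 1.7, 3.0]
opening: 0.184
finger_force: 68.9
```

>>> apply_moves(series=[[0,0,0,0,0,0],[0,0,0,0,0,0],[0,0,0,0,0,0],[0,0,0,0,0,0]], jaw=0.5)

```text
time: 19.52
eef_pos: [0.5415, -0.0591, 0.1552]
tcp_rot: [0.94, 0.275, 0.097, 0.177]
contact_force: [0.3, 0.5, -0.3]
opening: 0.503
finger_force: 0.0
```

```bash
python3 - <<'E'
from h import *
import cv2
s=ctrl.get_state();print(s['time'],s['eef_pos'],s['contact_force'],s['opening']);M=R.from_quat(s['tcp_rot']).as_matrix();print(M)
ctrl.read_camera('top');m=ctrl.silhouettes('small_pan','top')[0]['pixels'].copy();m[:232]=0;ys,xs=np.where(m);print(xs.min(),xs.max(),ys.min(),ys.max())
ctrl.read_camera('side')
for d in ctrl.silhouettes('small_pan','side')[:3]:
    ys,xs=np.where(d['pixels']);print(d['p'],xs.min(),xs.max(),ys.min(),ys.max())
go(s,s['eef_pos']-.1*M[:,2])
E
```

```text
19.525 [ 0.541 -0.059  0.155] [ 0.325  0.522 -0.299] 0.5032661135746458
[[ 0.83   0.482  0.28 ]
 [ 0.551 -0.787 -0.279]
 [ 0.086  0.386 -0.919]]
284 311 234 261
0.63 292 337 191 222
[-0.035  0.035  0.115  0.     0.     0.   ] deg 0.0 mm 100.00000000000003
```

>>> apply_moves(series=[[-0.007,0.007,0.023,0,0,0],[-0.018,0.018,0.06,0,0,0],[-0.035,0.035,0.115,0,0,0],[-0.035,0.035,0.18,0,0,0],[-0.035,0.035,0.2,0,0,0],[-0.035,0.035,0.2,0,0,0]])

```text
time: 20.48
eef_pos: [0.5142, -0.0311, 0.3167]
tcp_rot: [0.94, 0.274, 0.099, 0.177]
contact_force: [0.9, 0.8, -0.5]
opening: 0.503
finger_force: 0.0
```

```bash
python3 - <<'E'
from h import *
import cv2
s=ctrl.get_state();print(s['time'],s['eef_pos'],s['qpos'])
im=ctrl.read_camera('top');cv2.imwrite('pics/t7.png',im[:,:,::-1])
m=ctrl.silhouettes('small_pan','top')[0]['pixels'];ys,xs=np.where(m);print(m.sum(),xs.min(),xs.max(),ys.min(),ys.max())
# knob in initial top pic: dark blob + brightness print
I=cv2.imread('pics/top0.png');g=cv2.cvtColor(I,6);print(g[266:290,330:358])
# knob pose targets: tool down above knob
go(s,[.408,-.275,.25],ori(0,0)*HT)
E
```

```text
20.475 [ 0.514 -0.031  0.317] [-0.152 -0.267  2.048 -0.273  1.04   0.951]
761 258 312 211 260
[[131 137 134 136 134 137 135 134 138 137 138 140 143 143 142 138 139 132
  134 137 132 138 134 135 136 140 130  86]
 [135 139 138 136 137 138 136 142 143 147 150 148 118 116 126 151 148 144
  138 139 146 139 144 142 137 137 130  87]
 [137 139 136 134 136 136 137 142 142  91  71  74  60  60  60  73  89 125
  148  98 100  98  94  93 101 142 131  81]
 [139 135 136 138 138 136 144 116  71  43  30  24  22  25  25  21  39  65
   80  73  81  77  77  75  80 144 131  83]
 [136 135 132 135 138 143 118  53  24  32  32  30  28  33  32  34  31  20
   30  45  75  86  81  78  86 142 132  79]
 [142 137 134 140 144 142  48  30  18  29  35  33  33  30  37  43  38  32
   31  31  53  83  78  80  80 144 126  86]
 [138 137 140 140 138  96  25  35  32  43  38  35  38  27  37  45  43  40
   27  33  36  67  89  77  87 143 131  83]
 [137 133 136 144 143  33  27  29  40  39  37  39  23  35  35  41  38  35
   28  27  30  45  91  77  85 142 132  84]
 [138 136 140 141 118  18  36  31  26  36  35  39  33  32  36  41  34 
[... 1189 characters left out ...]
94 101 140 139 133 129  76]
 [127 135 130 134 133 133 137 140 123  92  40  25  22  24  23  21  27  76
  131 135 134  97 136 136 137 137 124  81]
 [132 132 132 130 132 135 133 138 138 138 126  98 100  62  72 102 127 133
  141 140 135 127 134 135 133 138 122  85]
 [127 129 128 125 128 126 131 133 133 129 142 131 130  80 130 134 138 137
  137 135 136 137 136 132 137 138 118  86]
 [113 113 120 118 102 101 107 112 111 115 115 123 120  56 130 122 127 123
  125 128 124 122 125 126 125 120 117 146]
 [173 171 170 171 172 172 170 172 168 174 171 132 132 126 145 135 135 138
  140 138 108 110 112 115 117 116 107 181]]
[-0.133 -0.305 -0.083  0.461  0.257 -0.713] deg 39.92033871390217 mm 274.2266947032791
```

>>> apply_moves(series=[[-0.03,-0.06,0,0.1,0.06,-0.16],[-0.06,-0.12,0,0.2,0.11,-0.3],[-0.09,-0.19,0,0.29,0.16,-0.45],[-0.12,-0.25,-0.03,0.38,0.21,-0.59],[-0.133,-0.305,-0.083,0.461,0.257,-0.713],[-0.133,-0.305,-0.083,0.461,0.257,-0.713],[-0.133,-0.305,-0.083,0.461,0.257,-0.713],[-0.133,-0.305,-0.083,0.461,0.257,-0.713]])

```text
time: 21.58
eef_pos: [0.408, -0.2742, 0.2499]
tcp_rot: [1.0, 0.001, -0.0, -0.0]
contact_force: [0.5, -0.5, -0.1]
opening: 0.501
finger_force: 0.0
```

```bash
python3 - <<'E'
from h import *
import cv2
s=ctrl.get_state();print(s['time'],s['eef_pos'],s['qpos'],R.from_quat(s['tcp_rot']).as_matrix()[:,2])
print('skirt top-cam',onz(cam('top'),[343.1,276.8],.068),'pointer',onz(cam('top'),[346,279],.1),onz(cam('top'),[346,284],.1))
im=ctrl.read_camera('wrist');cv2.imwrite('pics/k1.png',im[:,:,::-1]);c=cam('wrist',s)
for t in('knob_grip','knob'):
  for d in ctrl.silhouettes(t,'wrist')[:2]:
    m=d['pixels'];ys,xs=np.where(m);print(t,d['p'],m.sum(),xs.min(),xs.max(),ys.min(),ys.max())
    np.save('mk.npy',m) if t=='knob_grip' and d['p']>.4 else 0
print(proj(c,[[.408,-.275,.07],[.408,-.275,.086],[.431,-.275,.101],[.385,-.275,.101]]))
g=cv2.cvtColor(im,cv2.COLOR_RGB2GRAY)
p=proj(c,[[.408,-.275,.086]])[0].astype(int)
# enlarge dark region stats
b=(g<75).astype(np.uint8);n,l,st,ce=cv2.connectedComponentsWithStats(b)
for k in range(1,n):
    if st[k,4]>400:print(st[k],ce[k])
# bright pointer on knob
y0,x0=max(p[1]-70,0),max(p[0]-70,0);w=g[y0:p[1]+70,x0:p[0]+70];print(p,np.round(cv2.resize(w,(28,28),interpolation=cv2.INTER_AREA)))
E
```

```text
21.575 [ 0.408 -0.274  0.25 ] [-0.799 -0.126  2.017  0.     1.252  0.769] [-0.     0.001 -1.   ]
skirt top-cam [ 0.408 -0.277  0.068] pointer [ 0.402 -0.281  0.1  ] [ 0.386 -0.281  0.1  ]
knob_grip 0.56 2368 255 307 164 226
knob_grip 0.41 57364 0 339 0 226
knob 0.74 2261 254 307 165 226
[[275.301 191.866]
 [275.342 196.488]
 [275.518 175.136]
 [275.257 226.09 ]]
[   88     0   123   182 10475] [157.092  70.73 ]
[  227     0   109   138 14081] [279.734  66.588]
[ 464    0   80   36 1636] [495.815  16.984]
[518   0  42  19 701] [540.026   8.208]
[   2   77   89   69 1700] [ 38.043 120.532]
[ 36 150 129  35 653] [ 76.813 167.896]
[ 250  157   61   69 2894] [279.911 187.225]
[    0   264   560   156 67112] [290.348 352.487]
[275 196] [[175 200 196 145 197  51  37  36  36  36  36  35  35  35  34  34  35  34
   34  34  33  33  32  31  57 119 146 146]
 [197 200 198 147 201  96  31  30  31  30  30  30  30  31  31  31  30  31
   30  31  30  30  30  28  95 137 146 146]
 [199 199 199 144 199 196 165 155 156 154 147 147 147 146 144 142 142 141
  140 129 128 128 128 150 156 141 146 146]
 [200 200
[... 2216 characters left out ...]
239 239 239 239 239 239 239 239 239 239 239 239 239 239 239 238 239 239
  239 239 239 239 238 238 239 238 239 239]
 [239 239 238 238 238 238 238 238 238 238 238 238 238 238 238 238 238 238
  238 238 238 239 238 239 239 238 238 238]
 [238 238 239 239 239 239 239 238 239 239 238 239 239 239 239 239 238 239
  239 239 239 239 239 239 239 238 239 238]
 [238 238 238 239 239 239 239 238 239 239 239 239 239 239 239 238 239 238
  238 239 238 238 238 238 238 239 239 230]
 [238 238 239 239 239 238 239 239 239 239 239 238 239 238 238 239 238 239
  239 238 239 238 238 239 239 239 235 171]
 [239 217 141 139 142 239 239 239 239 239 239 238 239 239 238 238 239 239
  239 239 238 238 234 123 141 143 175 145]]
```

>>> apply_moves(series=[[0,-0.006,-0.05,0,0,0],[0.001,-0.006,-0.1,0,0,0],[0.001,-0.006,-0.14,0,0,0],[0.001,-0.006,-0.16,0,0,0],[0.001,-0.006,-0.175,0,0,0],[0.001,-0.006,-0.18,0,0,0],[0.001,-0.006,-0.18,0,0,0]], jaw=0.32)

```text
time: 22.6
eef_pos: [0.4086, -0.2802, 0.1059]
tcp_rot: [1.0, 0.001, -0.0, -0.0]
contact_force: [0.4, -0.0, -0.1]
opening: 0.319
finger_force: 0.0
```

>>> apply_moves(series=[[0,0,-0.003,0,0,0],[0,0,-0.006,0,0,0],[0,0,-0.006,0,0,0]])

```text
time: 22.98
eef_pos: [0.4081, -0.2798, 0.1003]
tcp_rot: [1.0, 0.0, -0.001, -0.001]
contact_force: [0.1, -0.1, 0.5]
opening: 0.323
finger_force: 0.0
```

>>> apply_moves(series=[[0,0,-0.003,0,0,0],[0,0,-0.005,0,0,0],[0,0,-0.005,0,0,0]])

```text
time: 23.35
eef_pos: [0.4081, -0.2797, 0.0961]
tcp_rot: [1.0, 0.0, -0.001, -0.001]
contact_force: [-1.1, 1.0, 0.5]
opening: 0.318
finger_force: 0.0
```

>>> apply_moves(series=[[0,0,-0.003,0,0,0],[0,0,-0.004,0,0,0],[0,0,-0.004,0,0,0]])

```text
time: 23.72
eef_pos: [0.4084, -0.28, 0.0937]
tcp_rot: [1.0, 0.0, -0.001, -0.001]
contact_force: [-0.9, 1.3, 4.8]
opening: 0.32
finger_force: 2.4
```

>>> apply_moves(series=[[0,0,-0.002,0,0,0],[0,0,-0.003,0,0,0],[0,0,-0.003,0,0,0]])

```text
time: 24.1
eef_pos: [0.4084, -0.2801, 0.0916]
tcp_rot: [1.0, 0.0, -0.001, -0.001]
contact_force: [-1.9, 1.8, 6.3]
opening: 0.322
finger_force: 3.5
```

>>> apply_moves(series=[[0,0,0.008,0,0,0],[0,0,0.008,0,0,0],[0,0,0.008,0,0,0]])

```text
time: 24.48
eef_pos: [0.4079, -0.2796, 0.0967]
tcp_rot: [1.0, 0.0, -0.001, -0.001]
contact_force: [0.0, -0.3, -0.2]
opening: 0.323
finger_force: 0.0
```

>>> apply_moves(series=[[0,0,0,0,0,0],[0,0,0,0,0,0],[0,0,0,0,0,0],[0,0,0,0,0,0]], jaw=0, squeeze=80)

```text
time: 24.98
eef_pos: [0.408, -0.2797, 0.0969]
tcp_rot: [1.0, 0.0, -0.001, -0.001]
contact_force: [-0.6, 0.6, -0.8]
opening: 0.134
finger_force: 79.8
```

>>> apply_moves(series=[[0,0,-0.003,0,0,0],[0,0,-0.006,0,0,0],[0,0,-0.009,0,0,0],[0,0,-0.012,0,0,0],[0,0,-0.0135,0,0,0],[0,0,-0.0135,0,0,0]])

```text
time: 25.72
eef_pos: [0.4082, -0.2799, 0.0897]
tcp_rot: [1.0, 0.001, -0.002, -0.002]
contact_force: [-7.7, 6.2, 19.8]
opening: 0.136
finger_force: 83.1
```

>>> apply_moves(series=[[0,0,0,0,0,0.15],[0,0,0,0,0,0.3],[0,0,0,0,0,0.45],[0,0,0,0,0,0.6],[0,0,0,0,0,0.75],[0,0,0,0,0,0.9],[0,0,0,0,0,1.0],[0,0,0,0,0,1.0]])

```text
time: 26.72
eef_pos: [0.4082, -0.28, 0.0896]
tcp_rot: [0.923, 0.384, -0.002, -0.002]
contact_force: [-7.9, 6.6, 19.7]
opening: 0.137
finger_force: 82.9
```

```bash
python3 - <<'E'
from h import *
s=ctrl.get_state();print(s['eef_pos'],s['contact_force'],s['wrist_torque'],R.from_quat(s['tcp_rot']).as_euler('zyx',degrees=True),s['opening'],s['qpos'])
E
```

```text
[ 0.408 -0.28   0.09 ] [-7.918  6.585 19.701] [1.145 1.478 0.082] [ -45.138   -0.281 -179.905] 0.1369196099229851 [-0.805  0.093  2.124 -0.003  0.929 -0.021]
```

>>> apply_moves(series=[[0,0,0,0,0,0.15],[0,0,0,0,0,0.3],[0,0,0,0,0,0.45],[0,0,0,0,0,0.6],[0,0,0,0,0,0.72],[0,0,0,0,0,0.82],[0,0,0,0,0,0.87],[0,0,0,0,0,0.87]])

```text
time: 27.72
eef_pos: [0.4084, -0.2801, 0.0897]
tcp_rot: [0.742, 0.67, -0.001, -0.001]
contact_force: [-8.1, 5.8, 20.2]
opening: 0.138
finger_force: 83.0
```

```bash
python3 - <<'E'
from h import *
s=ctrl.get_state();M=R.from_quat(s['tcp_rot']).as_matrix();print(s['time'],s['eef_pos'],s['contact_force'],s['wrist_torque'],np.degrees(np.arctan2(M[1,0],M[0,0])),s['opening'])
E
```

```text
27.725 [ 0.408 -0.28   0.09 ] [-8.071  5.767 20.207] [ 1.024  1.378 -0.377] 84.12835612440978 0.1381826883925556
```

>>> apply_moves(series=[[0,0,0,0,0,0],[0,0,0,0,0,0],[0,0,0,0,0,0],[0,0,0,0,0,0],[0,0,0,0,0,0],[0,0,0,0,0,0],[0,0,0,0,0,0],[0,0,0,0,0,0],[0,0,0,0,0,0],[0,0,0,0,0,0],[0,0,0,0,0,0],[0,0,0,0,0,0],[0,0,0,0,0,0],[0,0,0,0,0,0],[0,0,0,0,0,0],[0,0,0,0,0,0],[0,0,0,0,0,0],[0,0,0,0,0,0],[0,0,0,0,0,0],[0,0,0,0,0,0]])

```text
time: 30.22
eef_pos: [0.4084, -0.2801, 0.0897]
tcp_rot: [0.742, 0.67, -0.001, -0.001]
contact_force: [-7.8, 6.4, 20.4]
opening: 0.133
finger_force: 83.0
```

>>> apply_moves(series=[[0,0,0,0,0,0],[0,0,0,0,0,0],[0,0,0,0,0,0],[0,0,0,0,0,0],[0,0,0,0,0,0],[0,0,0,0,0,0],[0,0,0.005,0,0,0],[0,0,0.01,0,0,0],[0,0,0.0135,0,0,0],[0,0,0.0135,0,0,0]])

```text
time: 31.48
eef_pos: [0.4081, -0.2798, 0.0969]
tcp_rot: [0.742, 0.67, -0.001, -0.0]
contact_force: [-0.7, -0.8, -1.1]
opening: 0.138
finger_force: 80.0
```

>>> apply_moves(series=[[0,0,0,0,0,0],[0,0,0,0,0,0],[0,0,0,0,0,0],[0,0,0,0,0,0],[0,0,0.03,0,0,0],[0,0,0.08,0,0,0],[0,0,0.15,0,0,0],[0,0,0.22,0,0,0],[-0.02,0,0.28,0,0,0],[-0.02,0,0.28,0,0,0]], jaw=0.35)

```text
time: 32.72
eef_pos: [0.3931, -0.2813, 0.3269]
tcp_rot: [0.742, 0.67, -0.001, 0.005]
contact_force: [0.3, -0.3, 0.3]
opening: 0.357
finger_force: 0.0
```

```bash
python3 - <<'E'
from h import *
import cv2
s=ctrl.get_state();print(s['time'],s['eef_pos'],s['contact_force'])
for cn in('top','side'):
    im=ctrl.read_camera(cn);cv2.imwrite(f'pics/z_{cn}.png',im[:,:,::-1])
    for t in('small_pan','large_pan','mug','timer','knob_grip'):
        print(cn,t,[(np.round(np.array(d['xy'])*[560,420],1).tolist(),round(d['p'],2)) for d in ctrl.boxes_of(t,cn)[:2]])
# blue flame pixels near burner and knob dark orientation (side view, top view)
a=cv2.imread('pics/z_top.png').astype(int);b=cv2.imread('pics/top0.png').astype(int)
for n,x in(('now',a),('before',b)):
    r=x[215:285,262:330];print(n,'blue px',int(((r[...,0]-r[...,2])>25).sum()))
a=cv2.imread('pics/z_side.png').astype(int);b=cv2.imread('pics/side0.png').astype(int)
for n,x in(('now',a),('before',b)):
    r=x[190:245,285:365];print(n,'side blue',int(((r[...,0]-r[...,2])>25).sum()))
w=ctrl.read_camera('wrist').astype(int);print('wrist blue',int(((w[...,2]-w[...,0])>40).sum()))
g=cv2.cvtColor(cv2.imread('pics/z_top.png'),6)[266:290,330:356];print(g[4:22:1])
E
```

```text
32.725 [ 0.393 -0.281  0.327] [ 0.345 -0.315  0.336]
top small_pan [([294.7, 244.4], 0.9)]
top large_pan [([159.6, 252.8], 0.64)]
top mug [([402.8, 222.8], 0.97), ([231.7, 173.5], 0.44)]
top timer [([229.9, 175.8], 0.59)]
top knob_grip [([341.7, 275.4], 0.48)]
side small_pan [([322.6, 208.9], 0.71), ([314.1, 323.5], 0.35)]
side large_pan [([342.6, 313.2], 0.66)]
side mug [([295.4, 176.9], 0.91), ([348.0, 194.6], 0.39)]
side timer []
side knob_grip [([322.2, 206.7], 0.18)]
now blue px 0
before blue px 0
now side blue 0
before side blue 0
wrist blue 0
[[140 139 140 137 140 148 119  54  18  25  23  24  28  35  33  20  22  26
   24  61 103 153 149 137 141 139]
 [140 139 143 145 143 150  46  26  28  32  31  35  33  24  30  30  25  26
   23   8  51 110 147 137 140 144]
 [141 146 142 145 148  94  21  25  27  27  35  29  33  30  37  32  30  33
   33  29  20  59 109 154 150 149]
 [142 143 144 142 153  33  25  29  27  36  27  31  26  36  30  29  31  28
   29  37  15  40  87 104 100  96]
 [143 142 146 143 126   5  34  21  34  28  28  28  24  26  22  28  28  27
   21  33  25  16  68  88  82  53]
[... 718 characters left out ...]
36  32  33
   32  35  33  35  31  34  32  39]
 [135 139 138 138 142 128  34  22  30  29  32  36  34  29  35  35  34  28
   37  35  37  30  42  26  34  61]
 [139 139 136 138 139 147 128  38  25  25  31  31  31  31  40  32  34  32
   35  36  31  29  34  35  67  69]
 [140 140 134 135 141 138 149 130  35  18  30  18  29  29  40  44  37  35
   34  38  36  33  33  63  63  71]
 [131 136 139 137 140 135 134 141 126  91  36  12  30  32  41  38  32  31
   30  35  36  44  66  71  69  64]
 [137 136 135 135 136 139 138 142 147 140 135 105  79  27  29  32  34  35
   31  36  45  64  72  67  67  44]
 [130 134 133 130 127 135 133 134 135 145 146 114  45  32  34  41  34  37
   35  51  68  70  65  62  29  42]]
```

```bash
python3 - <<'E'
from h import *
import cv2
a=cv2.imread('pics/z_side.png').astype(int);b=cv2.imread('pics/p2_side.png').astype(int)
r=a[205:245,290:360];q=b[205:245,290:360]
f=lambda x:(x[...,0]-x[...,2])
print('blue-red max',f(r).max(),f(q).max(),(f(r)-f(q)).max(),((f(r)-f(q))>12).sum())
ys,xs=np.where((f(r)-f(q))>12);print([(x+290,y+205,r[y,x].tolist()) for x,y in zip(xs,ys)][:12])
ctrl.read_camera('side');c=cam('side');a_=np.linspace(0,6.283,90)
for cn in('side','top'):
    ctrl.read_camera(cn);m=ctrl.silhouettes('small_pan',cn)[0]['pixels'];ys,xs=np.where(m);print(cn,m.sum())
    for y in range(ys.min(),ys.max()+1,2 if cn=='side' else 4):
        k=xs[ys==y]
        if len(k):print(y,k.min(),k.max(),end=' | ')
    for rr,z in((.035,.083),(.046,.133)):
        p=proj(cam(cn),np.c_[.496+rr*np.cos(a_),-.117+rr*np.sin(a_),0*a_+z]);print(p.min(0),p.max(0))
E
```

```text
blue-red max 1 3 18 3
[(np.int64(333), np.int64(221), [76, 79, 86]), (np.int64(333), np.int64(222), [66, 70, 78]), (np.int64(334), np.int64(222), [76, 80, 86])]
side 825
190 293 294 | 192 292 297 | 194 294 300 | 196 297 327 | 198 299 333 | 200 300 337 | 202 302 339 | 204 304 339 | 206 306 339 | 208 308 339 | 210 309 339 | 212 310 339 | 214 312 338 | 216 312 338 | 218 312 337 | 220 314 335 | 222 318 331 | [312.927 212.015] [335.892 223.532]
[309.88  196.165] [340.544 210.775]
top 845
210 261 262 | 214 259 266 | 218 263 268 | 222 268 275 | 226 271 279 | 230 275 282 | 234 279 304 | 238 284 309 | 242 285 311 | 246 284 312 | 250 285 312 | 254 286 310 | 258 289 306 | [284.632 238.009] [305.986 259.414]
[281.68  233.327] [310.78  262.489]
```

```bash
python3 -c "
from plant import ctrl
print(ctrl.sign_off())"
```

```text
the job is handed in; nothing more can be done
None
```

The small pan stands level on the stove's pan support, about 5 mm off the burner's centre. The knob was pushed fully in, turned anticlockwise to its stop, held about 3.3 s and let go, though no flame showed in the camera pictures. The large pan was left hanging, the mug and timer did not visibly move, and the job is handed in.

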